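# Setting out the stacked bread kit

## Robot

A 6-joint arm with a two-finger parallel gripper is mounted at the origin on the work surface. World frame = base frame: x ahead of the robot, y to its left, z up, the work surface at z = 0. Lengths are in m, angles in rad, forces in N, time in s.
With the tool pointing down it reaches from about 0.325 to 0.775 m from the base axis. Payload 5.5 kg.
Tool frame: the origin (TCP) lies between the finger pads; the fingertips stand 19 mm ahead of it and the grasp point (between the pads) is the TCP; z points along the fingers, y is the direction in which the jaws open and shut (so a half turn about z gives the same grasp; the last joint's range is limited). The gripper opens to 85 mm and grips with 20 to 120 N. Pads are 22 mm wide; open, the fingers measure 114 mm over their backs; the gripper's body (76 mm by 85 mm) begins 54 mm behind the grasp point. The pads swing forward as they close: fully open they stand 13 mm farther back than shut.
Start: joints at [-1.387, 0.091, 1.231, -0, 1.82, -0.057], TCP at [0.143, -0.583, 0.25] pointing down, gripper open.
Joint ranges: [-2.87, 2.87], [-0.86, 2.18], [0.17, 2.46], [-1.51, 4.65], [0.06, 2.69], [-2.65, 2.65]. Speed limits (rad/s): [2.57, 2.57, 3.01, 3.14, 3.14, 3.14].

## Interface

Orientations are given as a rotation vector (axis times angle).
In Python, from rig import env, cams gives the robot as it stands. The module is installed in compiled form; this text tells all that it offers.
- The arm moves only by the tool send_rows, never from a script. Its argument "targets" is a list of rows, each a list of 3 entries, a list of its own where there are three numbers: the opening in per cent of the stroke, from 0 (shut) to 100 (fully open), then the shift along the tool's x, y, z in mm, then the turn, a rotation vector about the tool's x, y, z in rad. In form: [[claw, [tx, ty, tz], [wx, wy, wz]], ...]. A call has 1 to 12 rows; each row shifts and turns the commanded pose from where the row before left it, along the tool's axes as they then stand; what a row does not reach is not made up. A row lasts 1/10 s, in which the tool goes at most 50 mm and 8.59 degrees, less where a joint would pass 70% of its speed; a pose out of reach is approached as far as the arm can. A call is refused whole if a number of a shift passes 50 or a number of a turn 0.15, either way. A call with a gripper value outside its range is refused whole. The fingers move at their own pace and stop on an object; "force" is the grip in N (left out, the last holds). Time passes only in rows, so rows that do not move let the fingers close. It gives the time, the measured TCP pose, the force and the opening at its end, in the units of the state.
- env.sense(): the state, without advancing time (a new reading comes with each control period).
- cams.snapshot(name): name is "scene" or "side" or "wrist"; returns a dict with "frame" (384x512x3 uint8, red, green, blue), "mtx" (3x3 intrinsics, pixels), "extrinsics" (4x4, takes a point from world to camera coordinates). Camera axes: x right, y down, z forward; pixel columns grow to the right and rows downward; lengths in m; the calibration is good to about 2 mm. A picture is of the moment at which its call begins. There is no depth.
- env.hand_in(): hands the job in, once; it reports no verdict.
The state is a dict: "time_s": time; "q": joint angles; "dq": joint speeds; "tau": joint torques, N m; "tcp_pos": TCP position; "tool_rot": TCP orientation; "force": force on the tool from outside, world axes, zero at the start; "wrist_torque": the same for the moment, N m; "finger_gap": finger opening in m.
Only numpy, scipy, OpenCV 4.12 (cv2) and the standard library are available. Lean on these libraries where they do the work, as an engineer would, in place of code of your own. Each camera call takes 0.05 s, during which the arm holds its last target.

## Task

The bread kit stands stacked on the counter: take it apart from the top and set it out for feeding the starter - first the steel measure into the well of the saucer, then the jar onto the middle of the scale's round platform and the white ramekin onto the middle of the cork mat (either of these two first), and last the lidded loaf tin centred on the wire rack, its length along the rack's length. Set each thing down upright without dropping it, let none of them topple, and leave the kitchen timer and the bench scraper where they are.

Things in the scene. Friction and masses are not known exactly. Their poses are not given: they have to be found in the camera images.
- tin: Closed sandwich-loaf tin of bare grey steel with a flat lid, a plain box 190 (its x) by 64 (its y) by 62 mm high, 0.42 kg; the base of the stack, standing on the counter. Origin: centre of its underside, z up. The jar and the ramekin stand on its flat lid (62 mm up), about 50 mm either side of its middle along its x (which at which end changes). Grasp it across its y.
- jar: Clear glass starter jar, empty, with its aluminium screw lid closed; a straight cylinder to grasp, 64 mm across and 90 mm high, lid the top 18 mm, 0.26 kg. Stands on the tin at one end. Origin: centre of its underside, z up.
- ramekin: Small fluted white porcelain ramekin, open at the top, empty, 63 mm across its side, 66 mm across its rim (top 5 mm), 38 mm high, wall 4 mm, 0.12 kg. Stands on the tin at the other end. Origin: centre of its underside, z up.
- measure: Small straight stainless steel measuring cup without a handle, open at the top, empty, 44 mm across, 44 mm high, wall 2.5 mm, 0.07 kg. Stands on the middle of the jar's lid, the top of the stack. Origin: centre of its underside, z up.
- saucer: White porcelain saucer, 124 mm across, fixed to the counter; a flat round well about 64 mm across in the middle, its floor 5 mm above the counter, the side rising to a rim 16 mm up. Place of the measure. Origin: its centre at counter height, z up.
- scale: Flat white digital kitchen scale, 150 by 130 mm, fixed, with a round stainless platform 120 mm across whose top is 20 mm above the counter. Place of the jar. Origin: under the centre of the round platform at counter height, z up; the strip with the display lies towards its -x.
- mat: Round cork mat, 96 mm across, 6 mm thick, fixed. Place of the ramekin. Origin: its centre at counter height, z up.
- rack: Low wire cooling rack of stainless steel, 230 (its x, the length) by 110 mm (its y), fixed; its wires' top is 18 mm above the counter. Place of the tin, lengthwise (either way round). Origin: its centre at counter height, z up.
- timer: Red mechanical kitchen timer with a grip bar on top, 62 mm across, 58 mm high, loose. To be left alone. Origin: centre of its underside. A loose salt cellar (60 mm high) also stands among the places, clear of them; nothing else within 0.72 m of the base axis is taller than that, except the stack (196 mm).
- scraper: Stainless bench scraper lying flat, loose: blade 78 by 118 by 2 mm with a rolled grip 20 mm wide, 18 mm high and 122 mm long along its -x edge. To be left alone. Origin: on its underside, 36 mm towards +x from the middle line of the grip; its y runs along the grip.
Mind the look-alikes: they are no part of the job. What is shaped like the tin but turquoise or yellow is not meant.

How it is judged:
On the way, in this order (a step that is already met when the one before it is completed fails the run):
1. the steel measure stands released in the well of the saucer (horizontal distance between measure and saucer below 0.014 m and z of measure in the frame of saucer between 0.001 and 0.01 m and angle between measure's own z axis and vertical below 0.1 rad and linear speed of measure below 0.03 m/s and contact force between the fingers and measure below 0.3 N), for 0.2 s.
2. the jar stands released on the scale's platform and the ramekin on the cork mat (horizontal distance between jar and scale below 0.015 m and z of jar in the frame of scale between 0.015 and 0.025 m and angle between each of jar, ramekin's own z axis and vertical below 0.1 rad and horizontal distance between ramekin and mat below 0.015 m and z of ramekin in the frame of mat between 0.002 and 0.011 m and linear speed of each of jar, ramekin below 0.03 m/s and contact force between the fingers and jar below 0.3 N and contact force between the fingers and ramekin below 0.3 N), for 0.2 s.
3. the tin stands released on the wire rack (horizontal distance between tin and rack below 0.015 m and z of tin in the frame of rack between 0.013 and 0.023 m and angle between tin's own z axis and vertical below 0.1 rad and angle between the x axis of tin and the x axis of rack, either way round below 0.15 rad and linear speed of tin below 0.03 m/s and contact force between the fingers and tin below 0.3 N), for 0.2 s.
At the end, for the whole second after the job is handed in: Upright, released, at rest: measure on the saucer's floor within 14 mm of its centre; jar on the scale's platform, ramekin on the cork mat and tin on the rack, each within 15 mm of its centre, the tin within 0.15 rad of the rack's length (all of step 1 and all of step 2 and all of step 3); the robot touches nothing.
It fails at once if the measure, jar, ramekin or tin is tipped over (angle between any of measure, jar, ramekin, tin's own z axis and vertical above 0.6 rad).
It fails at once if the measure, jar, ramekin or tin is dropped: it falls free, as from more than about 25 mm ((linear speed of measure above 0.7 m/s and contact force between anything else and measure below 0.05 N) or (linear speed of jar above 0.7 m/s and contact force between anything else and jar below 0.05 N) or (linear speed of ramekin above 0.7 m/s and contact force between anything else and ramekin below 0.05 N) or (linear speed of tin above 0.7 m/s and contact force between anything else and tin below 0.05 N)).
It fails at once if the kitchen timer or the bench scraper is knocked out of its place (over 30 mm) (distance of any of timer, scraper from where it was at the start of the episode above 0.03 m).
It also fails if it takes over 120 s, if anything falls off the work surface, if the arm or the gripper's body presses on something with over 40 N, if the wrist force passes 120 N, or if a joint passes its speed limit or range.

## Working session

There is one attempt and no reset: what is moved stays moved. The work goes in short steps, Python scripts to look and compute and a tool call to move; the robot and the scene stay as the last step left them, time stands still between calls to the robot, and variables do not carry over. Pictures are saved under pics/ and viewed, and the job is handed in when it is done.

Besides the shell and the picture viewer there is one more tool, called after "Call:" as name([rows], argument=value, ...), one row to a line, values as JSON. send_rows: Moves the arm, as the interface text tells. Its arguments: {"type":"object","properties":{"targets":{"type":"array","items":{"type":"array"}},"force":{"type":"number"}},"required":["targets"]}

```bash
mkdir -p pics; ls; python3 - <<'E'
from rig import env,cams
import cv2,numpy as np
print(env.sense())
for n in ["scene","side","wrist"]:
    s=cams.snapshot(n); cv2.imwrite(f"pics/{n}0.png",cv2.resize(s["frame"][:,:,::-1],(800,600),interpolation=cv2.INTER_CUBIC))
    print(n,s["mtx"].tolist(),np.round(s["extrinsics"],4).tolist())
E
```

```text
pics
{'time_s': 0.0, 'q': array([-1.38671718e+00,  9.18507183e-02,  1.23191352e+00,  3.67648726e-05,
        1.81980268e+00, -5.66706560e-02]), 'dq': array([ 1.22380539e-03,  9.20318075e-05, -1.78001685e-03,  4.88409495e-04,
       -6.32886896e-04,  1.23905056e-03]), 'tau': array([ 5.73509951e-04, -4.58733451e+01, -4.18018019e+01, -6.54899367e-06,
        1.16591252e-02, -1.20810274e-06]), 'tcp_pos': array([ 0.14303839, -0.58243858,  0.24914011]), 'tool_rot': array([-3.11689915e+00, -3.77033474e-01,  1.41465290e-04]), 'force': array([ 0.0231012 , -0.79506597,  0.15279573]), 'wrist_torque': array([-0.02355441, -0.05622443,  0.04047336]), 'finger_gap': 0.08532822970726472}
scene [[354.29781529512496, 0.0, 257.1598361141079], [0.0, 354.29781529512496, 189.615281347219], [0.0, 0.0, 1.0]] [[0.5208, 0.8536, -0.0055, -0.2483], [0.6938, -0.427, -0.5799, -0.236], [-0.4974, 0.2982, -0.8147, 1.3423], [0.0, 0.0, 0.0, 1.0]]
side [[399.2621651926833, 0.0, 258.94821321944085], [0.0, 399.2621651926833, 195.18461887730695], [0.0, 0.0, 1.0]] [[-0.9796, -0.201, -0.0069, 0.4419], [-0.114, 0.5835, -0.8041, 0.1234], [0.1657, -0.7868, -0.5945, 1.176], [0.0, 0.0, 0.0, 1.0]]
wrist [[304.2099647684942, 0.0, 252.34997641832996], [0.0, 304.2099647684942, 193.08362323124712], [0.0, 0.0, 1.0]] [[0.2382, -0.9712, -0.0018, -0.5995], [-0.9274, -0.228, 0.2964, -0.0383], [-0.2882, -0.069, -0.9551, 0.3794], [0.0, 0.0, 0.0, 1.0]]
```

View pics/scene0.png

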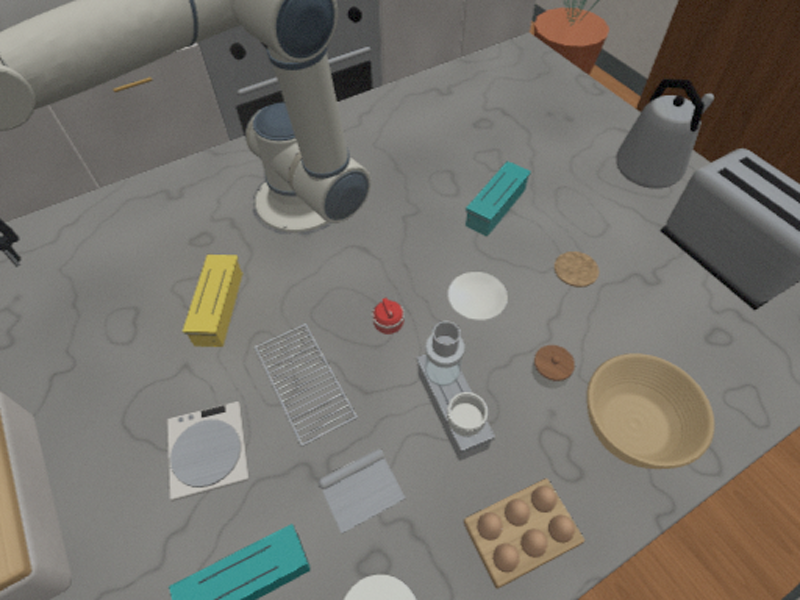

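View pics/side0.png

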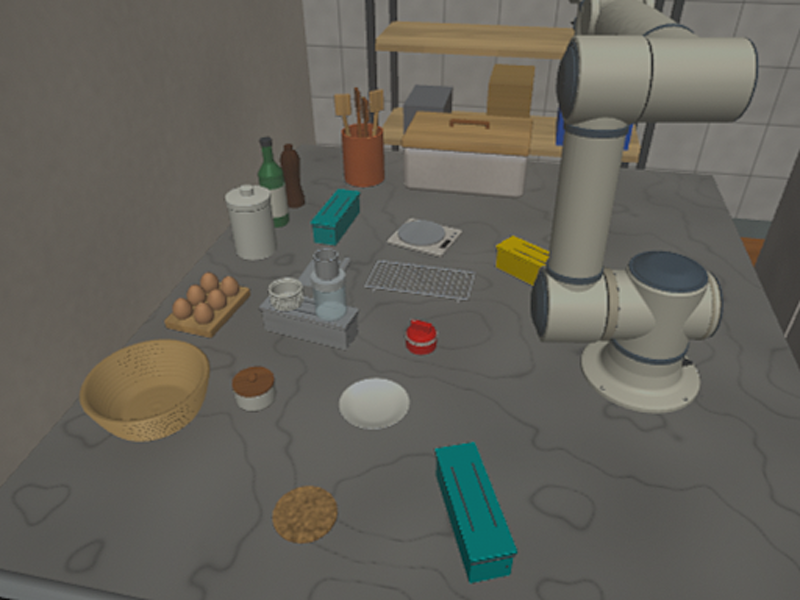

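View pics/wrist0.png

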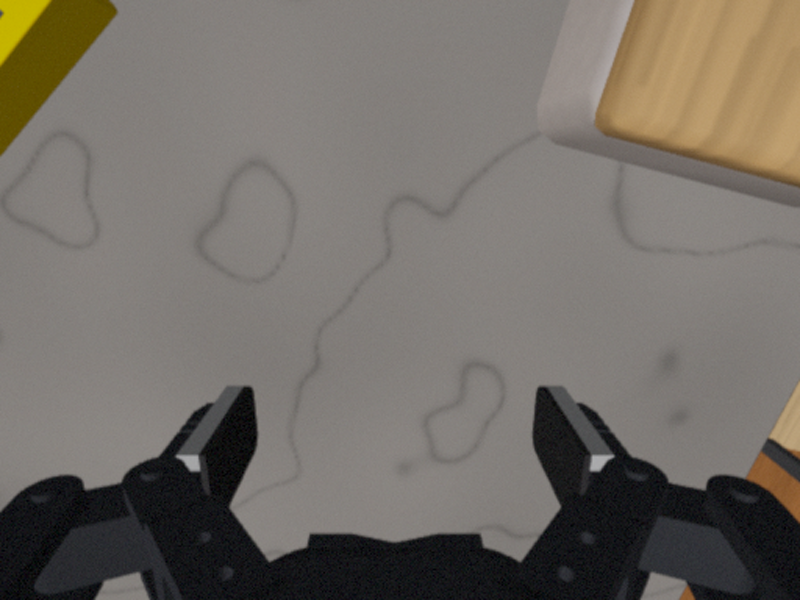

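The scene view shows the stack (measure at 446,336, ramekin at 468,408), saucer (478,295), mat (577,268), rack (305,383), scale (207,452), timer (388,315) and scraper (362,488). I'll take enlarged crops for exact points.

```bash
cat > h.py <<'E'
import numpy as np,cv2
def crop(n,s,c0,r0,w,h,k):
    f=s["frame"][r0:r0+h,c0:c0+w,::-1]
    im=cv2.resize(f,(w*k,h*k),interpolation=cv2.INTER_CUBIC)
    for c in range((c0//10+1)*10,c0+w,10):
        x=int((c-c0+.5)*k); cv2.line(im,(x,0),(x,6),(0,0,255),1); cv2.putText(im,str(c),(x-12,18),0,.4,(0,0,255),1)
    for r in range((r0//10+1)*10,r0+h,10):
        y=int((r-r0+.5)*k); cv2.line(im,(0,y),(6,y),(0,0,255),1); cv2.putText(im,str(r),(8,y+4),0,.4,(0,0,255),1)
    cv2.imwrite(f"pics/{n}.png",im)
def px2w(s,uv,z):
    K=s["mtx"];E=s["extrinsics"];R=E[:3,:3];t=E[:3,3]
    d=R.T@np.linalg.solve(K,np.array([uv[0],uv[1],1.])); c=-R.T@t
    return c+d*(z-c[2])/d[2]
def proj(s,P):
    K=s["mtx"];E=s["extrinsics"];P=np.atleast_2d(P)
    q=(P@E[:3,:3].T+E[:3,3])@K.T
    return q[:,:2]/q[:,2:]
E
python3 - <<'E'
from rig import cams
from h import *
import pickle
s=cams.snapshot("scene");d=cams.snapshot("side")
pickle.dump((s,d),open("s0.pkl","wb"))
crop("c1",s,255,190,75,105,5.0.__int__())
crop("c2",s,95,185,160,120,5)
crop("c3",s,230,160,160,100,5)
crop("c4",d,160,150,80,75,8)
crop("c5",d,160,130,150,115,5)
crop("c6",d,160,230,150,125,5)
E
```

```text
(no output)
```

View pics/c1.png

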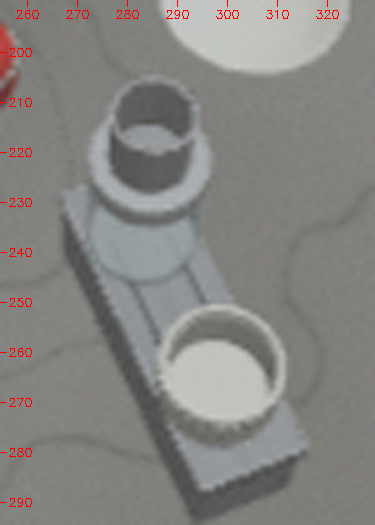

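View pics/c2.png

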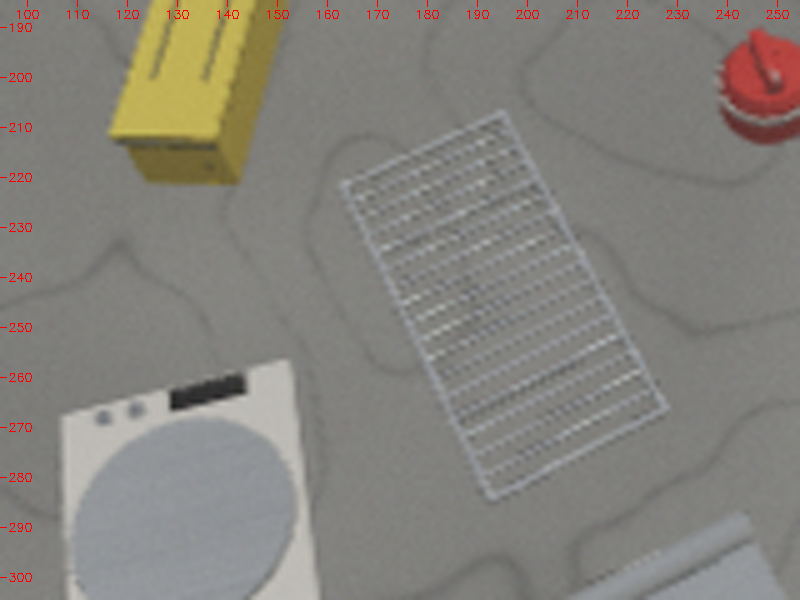

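View pics/c3.png

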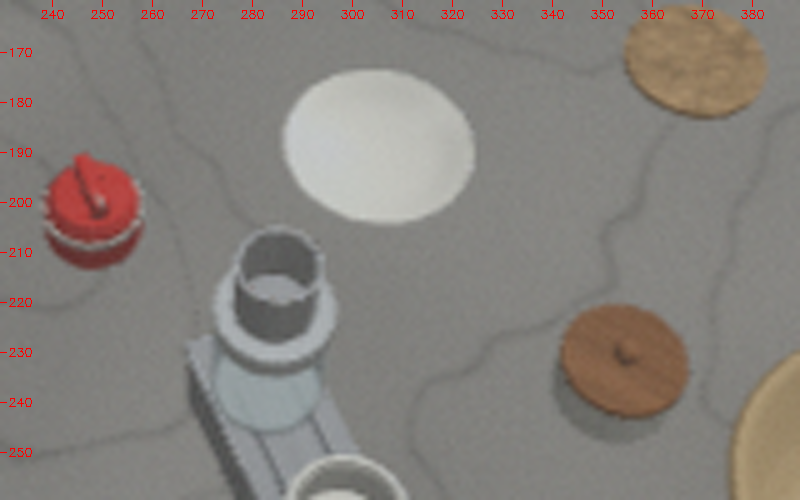

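View pics/c4.png

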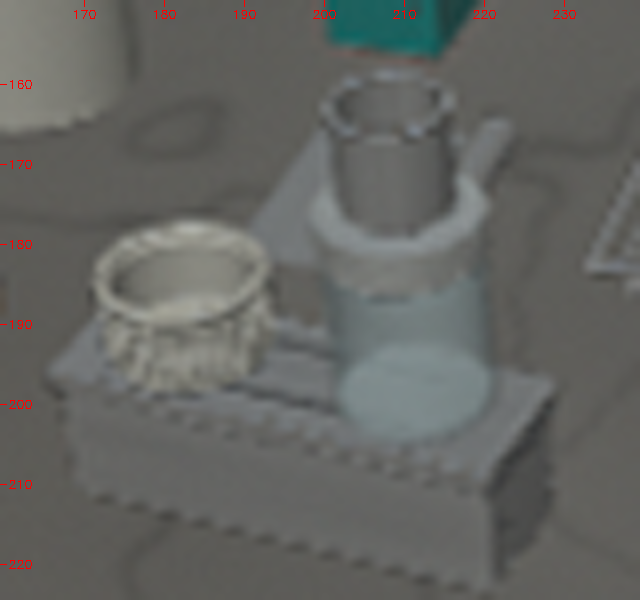

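View pics/c5.png

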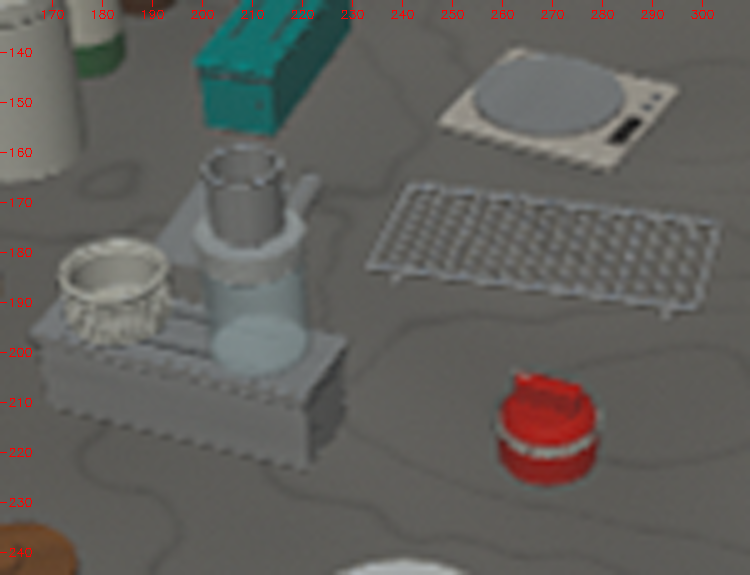

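View pics/c6.png

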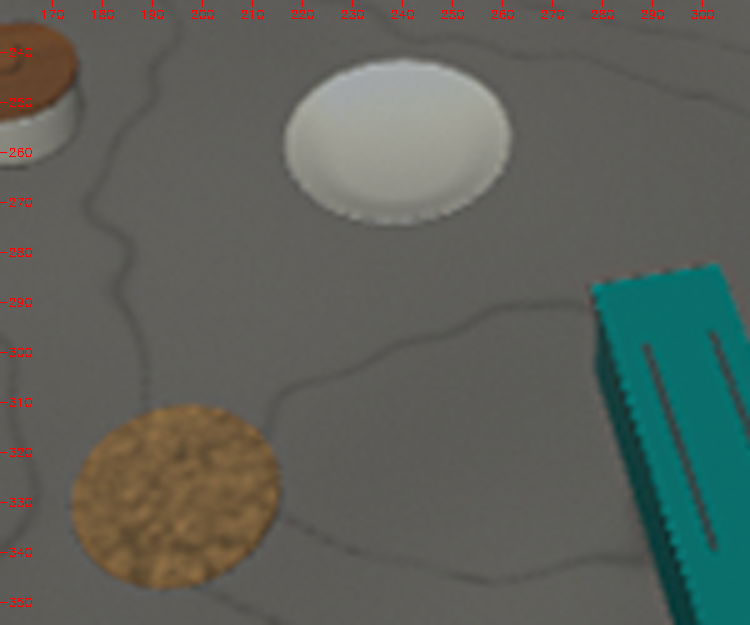

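```bash
python3 - <<'E'
import pickle
from h import *
s,d=pickle.load(open("s0.pkl","rb"))
crop("c7",s,95,250,80,75,8)
crop("c8",s,340,145,60,60,8)
E
cat > fit.py <<'E'
import pickle
from h import *
from scipy.optimize import least_squares
th=np.linspace(0,2*np.pi,180)
def ext(s,x,y,z,r):
    p=proj(s,np.c_[x+r*np.cos(th),y+r*np.sin(th),0*th+z])
    return np.array([p[:,0].min(),p[:,0].max(),p[:,1].min(),p[:,1].max()])
def circ(name,views,z,r,x0=(.5,0)):
    def f(q): return np.concatenate([np.nan_to_num((ext(v,q[0],q[1],z,r)-np.array(m,float))) for v,m in views])
    o=least_squares(f,x0); print(name,np.round(o.x,4),"res",np.round(f(o.x),1)); return o.x
E
python3 - <<'E'
from fit import *
s,d=pickle.load(open("s0.pkl","rb"))
N=np.nan
circ("saucer",[(s,[286,325,173,204.5]),(d,[216.5,262,241.5,274.5])],.016,.062)
circ("mat",[(s,[354.5,383,160,N]),(d,[174,215.5,310,N])],.006,.048)
circ("measure",[(s,[276.5,294.5,204.5,N]),(d,[199.8,216.8,158.2,N])],.196,.022)
circ("jarlid",[(s,[272.3,297,N,N]),(d,[198,220.5,N,N])],.152,.032)
circ("ram",[(s,[286.5,311.8,250.3,N]),(d,[171.3,193.3,177,N])],.1,.033)
circ("scale",[(s,[109,154.5,268,N]),(d,[254,285,140,156.5])],.02,.06)
for v,P in ((s,[(163.5,221),(195.5,207),(227.5,266.5),(192.5,284)]),(d,[(303.5,174.5),(299,190.5),(233.5,183),(240.5,166.5)])):
    w=np.array([px2w(v,p,.018)[:2] for p in P]);print("rack",np.round(w,4).tolist(),w.mean(0))
    print(np.linalg.norm(np.diff(w,axis=0),axis=1))
for v,P in ((s,[(267.5,229.5),(295,288),(315.5,280)]),(d,[(228.5,197),(221,210),(165.5,196.5)])):
    w=np.array([px2w(v,p,.062)[:2] for p in P]);print("tin",np.round(w,4).tolist());print(np.linalg.norm(np.diff(w,axis=0),axis=1),(w[0]+w[2])/2)
E
```

```text
saucer [0.4659 0.1921] res [ 0.7 -0.1  0.4 -0.2  0.3  0.1  0.  -0.3]
mat [0.5156 0.4222] res [0.1 0.3 0.6 0.  0.1 0.4 0.1 0. ]
measure [0.5946 0.0134] res [ 0.4 -0.   0.5  0.   1.1 -0.5  0.2  0. ]
jarlid [0.5969 0.0117] res [ 0.1 -0.1  0.   0.   0.3 -0.3  0.   0. ]
ram [ 0.6921 -0.0032] res [-0.   0.3  0.2  0.   0.4  0.  -0.   0. ]
scale [ 0.4927 -0.4069] res [ 0.2 -0.1 -0.3  0.   0.1 -0.3  0.3 -1. ]
rack [[0.3388, -0.2515], [0.3441, -0.1459], [0.5714, -0.1554], [0.5661, -0.2614]] [ 0.45508597 -0.20356174]
[0.10573063 0.22748746 0.10608297]
rack [[0.3402, -0.2458], [0.344, -0.1463], [0.5706, -0.147], [0.5721, -0.2546]] [ 0.45673508 -0.19841568]
[0.09956607 0.22662247 0.10760162]
tin [[0.5505, -0.01], [0.7328, -0.0413], [0.7431, 0.0167]]
[0.18490688 0.05894656] [0.64683521 0.0033639 ]
tin [[0.5488, -0.0091], [0.5538, 0.0577], [0.742, 0.026]]
[0.0669224 0.1907565] [0.64539781 0.00848964]
```

View pics/c7.png

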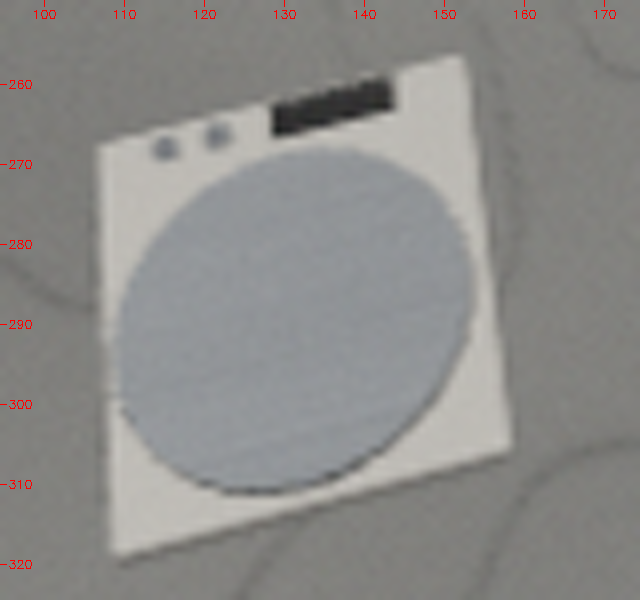

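View pics/c8.png

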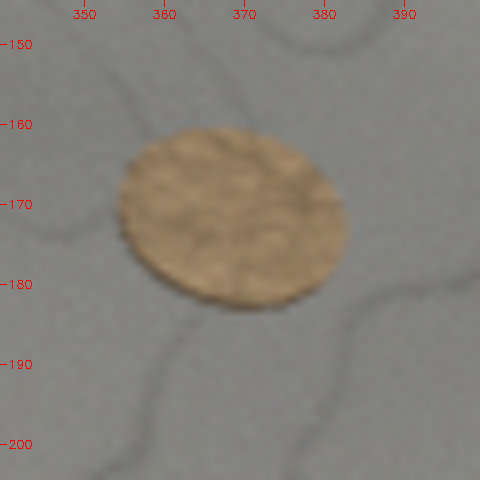

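```bash
cat > mv.py <<'E'
import numpy as np,sys
from rig import env
from scipy.spatial.transform import Rotation as Ro
def st():
    q=env.sense();R=Ro.from_rotvec(q["tool_rot"]).as_matrix()
    return q,R,np.arctan2(R[1,0],R[0,0])
def to(x,y,z,yaw=None):
    """prints turn (about tool z) to do first, then tool-frame shift mm after that turn"""
    q,R,psi=st(); p=q["tcp_pos"]
    yaw=psi if yaw is None else yaw
    d=(np.array([x,y,z])-p)*1000
    ex=np.array([np.cos(yaw),np.sin(yaw)]);ey=np.array([np.sin(yaw),-np.cos(yaw)])
    print("t %.1f"%q["time_s"],"p",np.round(p,4),"psi %.4f"%psi,"tilt %.4f"%np.arccos(-R[2,2]),"gap %.4f"%q["finger_gap"],"F",np.round(q["force"],1))
    print("turn_z %.3f"%(-(yaw-psi)),"shift",np.round([d[:2]@ex,d[:2]@ey,-d[2]],1))
E
python3 - <<'E'
from mv import *
from rig import cams
q,R,psi=st(); s=cams.snapshot("wrist");E=s["extrinsics"];c=-E[:3,:3].T@E[:3,3]
print("cam in tool",R.T@(c-q["tcp_pos"]),R.T@E[:3,:3].T)
to(.53,.0,.27,-.165)
E
```

```text
cam in tool [ 0.07570681  0.00018796 -0.12344956] [[-2.52635748e-04 -9.55043771e-01 -2.96464722e-01]
 [ 9.99999967e-01 -2.53738449e-04 -3.47576414e-05]
 [-4.20294298e-05 -2.96464721e-01  9.55043804e-01]]
t 0.3 p [ 0.1431 -0.5826  0.2499] psi 0.2408 tilt 0.0007 gap 0.0852 F [0.5 0.5 0.4]
turn_z 0.406 shift [ 286.  -638.3  -20.1]
```

Call:
send_rows([
  [100,[0,0,-5],[0,0,0.1]],
  [100,[0,0,-5],[0,0,0.1]],
  [100,[0,0,-5],[0,0,0.1]],
  [100,[0,0,-5],[0,0,0.106]],
  [100,[14,-32,0],[0,0,0]],
  [100,[14,-32,0],[0,0,0]],
  [100,[14,-32,0],[0,0,0]],
  [100,[14,-32,0],[0,0,0]],
  [100,[14,-32,0],[0,0,0]],
  [100,[14,-32,0],[0,0,0]],
  [100,[14,-32,0],[0,0,0]],
  [100,[14,-32,0],[0,0,0]],
], force=30)

```text
time_s: 1.5
tcp_pos: [0.2962, -0.3473, 0.2704]
tool_rot: [3.131, -0.259, 0.001]
force: [0.4, -0.1, 0.3]
finger_gap: 0.0851
```

Call:
send_rows([
  [100,[14,-32,0],[0,0,0]],
  [100,[14,-32,0],[0,0,0]],
  [100,[14,-32,0],[0,0,0]],
  [100,[14,-32,0],[0,0,0]],
  [100,[14,-32,0],[0,0,0]],
  [100,[14,-32,0],[0,0,0]],
  [100,[14,-32,0],[0,0,0]],
  [100,[14,-32,0],[0,0,0]],
  [100,[14,-32,0],[0,0,0]],
  [100,[14,-32,0],[0,0,0]],
  [100,[14,-32,0],[0,0,0]],
  [100,[0,0,0],[0,0,0]],
])

```text
time_s: 2.7
tcp_pos: [0.5066, -0.0236, 0.2695]
tool_rot: [-3.13, 0.252, 0.001]
force: [0.2, -0.4, 0.4]
finger_gap: 0.0856
```

```bash
python3 - <<'E'
from mv import *
from rig import cams
from h import *
import pickle
s=cams.snapshot("wrist");d=cams.snapshot("scene");d2=cams.snapshot("side");pickle.dump((s,d,d2),open("s1.pkl","wb"))
crop("w1",s,0,0,512,384,1)
cv2.imwrite("pics/w1.png",cv2.resize(s["frame"][:,:,::-1],(800,600)))
to(.5955,.0125,.25,-.165)
E
```

```text
t 2.9 p [ 0.5052 -0.027   0.2702] psi -0.1649 tilt 0.0007 gap 0.0853 F [-0.9 -0.3 -0.2]
turn_z 0.000 shift [ 82.6 -53.7  20.2]
```

View pics/w1.png

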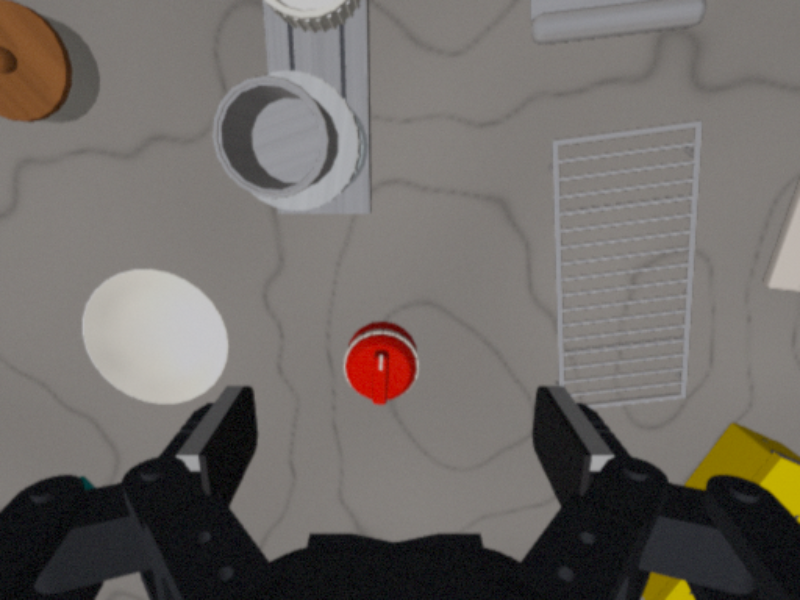

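Wrist view: measure rim centre about (273,136), saucer (155,336), rack at (625,265) and timer (381,362). I'll compute positions from these.

```bash
python3 - <<'E'
from fit import *
s,d,d2=pickle.load(open("s1.pkl","rb"))
crop("w1a",s,130,40,110,100,7); crop("w1b",s,340,70,120,100,6);crop("w1c",s,340,160,120,100,6); crop("w1d",s,40,160,120,110,6)
c=lambda a:[(x+.5)/1.5625-.5 for x in a]
N=np.nan
circ("measure",[(s,c([215,331,75,197]))],.196,.022,(.59,.01))
circ("saucer",[(s,c([82,229,268,404]))],.016,.062,(.46,.19))
E
```

```text
measure [0.595  0.0102] res [ 1.1 -1.1  0.9 -1.1]
saucer [0.4655 0.189 ] res [-0.1  0.1  0.  -0. ]
```

View pics/w1a.png

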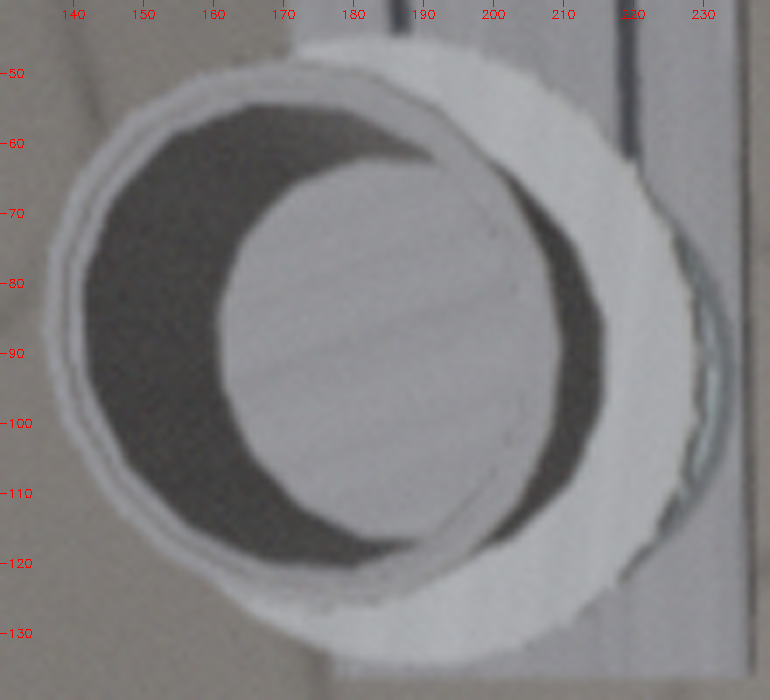

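View pics/w1b.png

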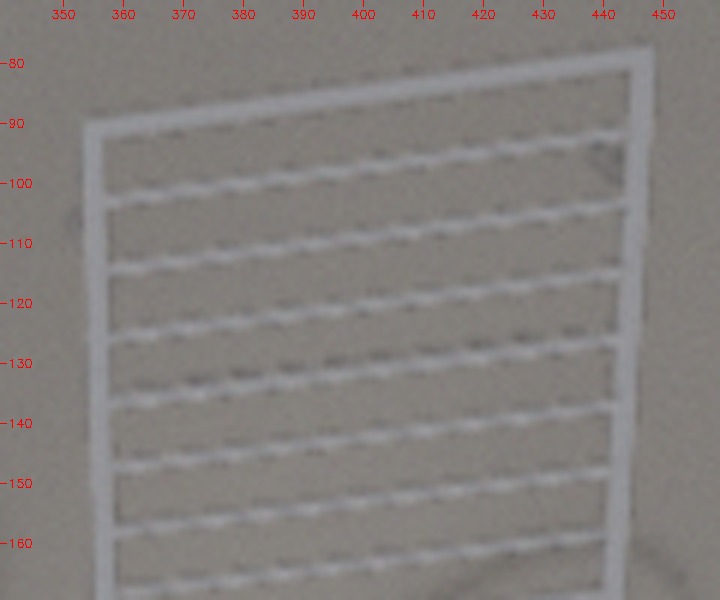

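View pics/w1c.png

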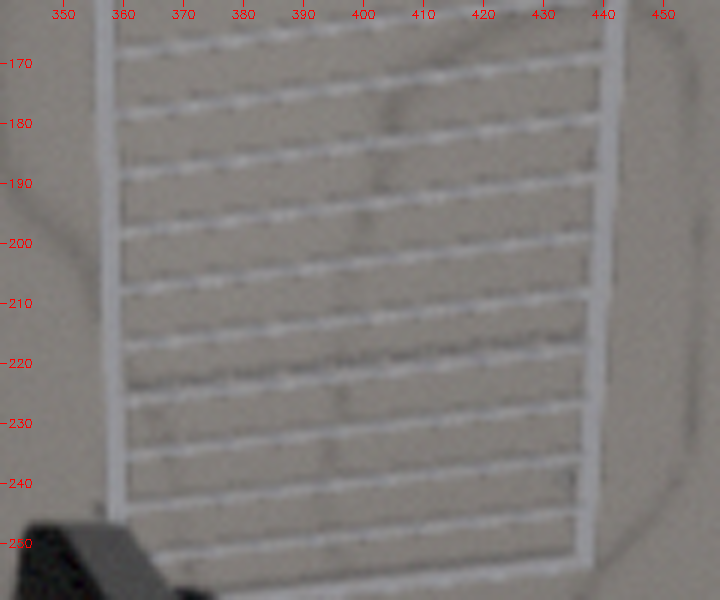

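View pics/w1d.png

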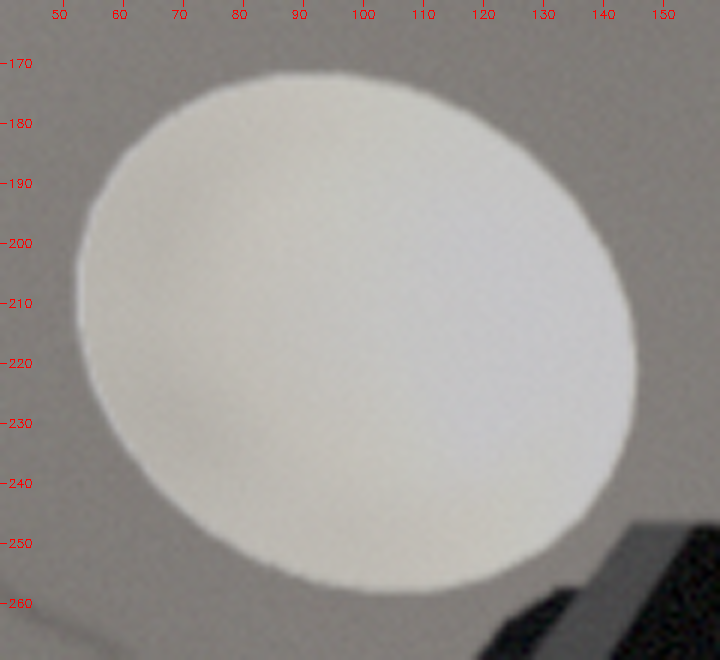

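```bash
python3 - <<'E'
from fit import *
s,d,d2=pickle.load(open("s1.pkl","rb"))
circ("measure",[(s,[136,210,48,126])],.196,.022,(.59,.01))
w=np.array([px2w(s,p,.016)[:2] for p in [(353.5,90),(448.5,77),(438.5,254),(358,240)]]);print(np.round(w,4),(w[0]+w[2])/2)
print(np.arctan2(*(w[1]-w[2])[::-1]),np.arctan2(*(w[0]-w[3])[::-1]),np.arctan2(*(w[0]-w[1])[::-1])-np.pi/2)
w=np.array([px2w(s,p,.062)[:2] for p in [(235,50),(237,136),(180,136)]]);print(np.round(w,4),np.arctan2(*(w[0]-w[1])[::-1]))
circ("saucer",[(s,[53,145.5,171.5,258.5])],.016,.062,(.46,.19))
from mv import *
to(.595,.012,.25,-.165)
E
```

```text
measure [0.5951 0.0111] res [ 0.9 -1.   0.9 -1.1]
[[ 0.5717 -0.1543]
 [ 0.5684 -0.2638]
 [ 0.3374 -0.2568]
 [ 0.3766 -0.1482]] [ 0.45455985 -0.20555262]
-0.030473653080458057 -0.03125771318476874 -0.030418739507090287
[[ 0.6296 -0.026 ]
 [ 0.546  -0.0132]
 [ 0.5558  0.0474]] -0.1525158337353614
saucer [0.4653 0.1892] res [-0.9  0.9  0.1  0. ]
t 2.9 p [ 0.5052 -0.027   0.2702] psi -0.1649 tilt 0.0007 gap 0.0853 F [-0.9 -0.3 -0.2]
turn_z 0.000 shift [ 82.1 -53.2  20.2]
```

Call:
send_rows([
  [100,[20,-13,0],[0,0,0]],
  [100,[21,-13,0],[0,0,0]],
  [100,[21,-13,5],[0,0,0]],
  [100,[20,-14,5],[0,0,0]],
  [100,[0,0,10],[0,0,0]],
  [100,[0,0,10],[0,0,0]],
  [100,[0,0,10],[0,0,0]],
  [100,[0,0,0],[0,0,0]],
])

```text
time_s: 3.65
tcp_pos: [0.5938, 0.0113, 0.2284]
tool_rot: [3.13, -0.261, -0.005]
force: [0.7, -0.1, -0.2]
finger_gap: 0.0855
```

```bash
python3 - <<'E'
from mv import *
from rig import cams
from h import *
s=cams.snapshot("wrist")
cv2.imwrite("pics/w2.png",cv2.resize(s["frame"][:,:,::-1],(800,600)))
to(.595,.012,.180,-.165)
print(proj(s,[[.595,.012,.196]])*1.5625)
E
```

```text
t 3.7 p [0.5941 0.0115 0.2296] psi -0.1660 tilt 0.0014 gap 0.0852 F [ 0.2 -0.1  0.9]
turn_z -0.001 shift [ 0.8 -0.7 49.6]
[[391.41964463 371.33268277]]
```

View pics/w2.png

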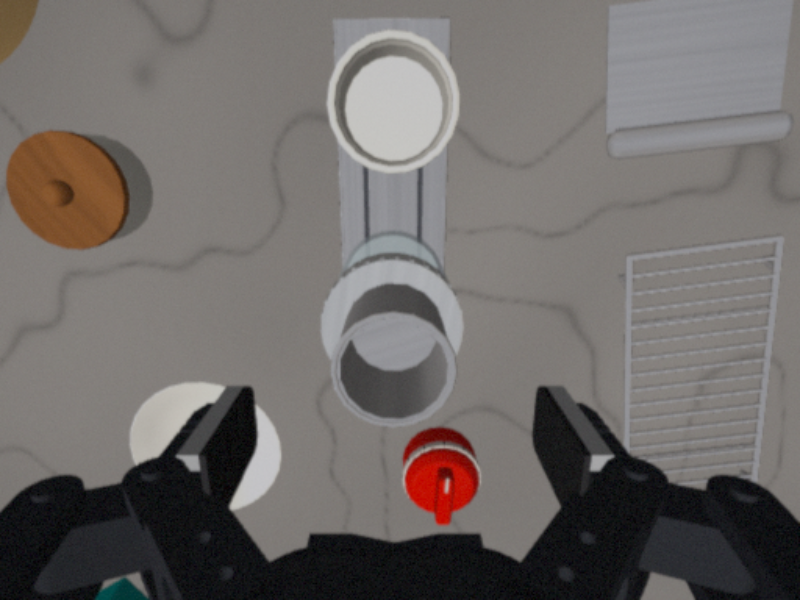

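Measure rim centre (394,369) is within 3 px of the prediction. The ramekin is at (394,101). Descending.

Call:
send_rows([
  [100,[1,-1,10],[0,0,0]],
  [100,[0,0,10],[0,0,0]],
  [100,[0,0,10],[0,0,0]],
  [100,[0,0,10],[0,0,0]],
  [100,[0,0,9],[0,0,0]],
  [100,[0,0,0],[0,0,0]],
  [60,[0,0,0],[0,0,0]],
  [40,[0,0,0],[0,0,0]],
  [30,[0,0,0],[0,0,0]],
  [30,[0,0,0],[0,0,0]],
  [30,[0,0,0],[0,0,0]],
  [30,[0,0,0],[0,0,0]],
], force=30)

```text
time_s: 4.9
tcp_pos: [0.5966, 0.0129, 0.1823]
tool_rot: [-3.131, 0.259, -0.003]
force: [0.2, 0.7, 4.4]
finger_gap: 0.0435
```

Call:
send_rows([
  [20,[0,0,0],[0,0,0]],
  [20,[0,0,0],[0,0,0]],
  [20,[0,0,0],[0,0,0]],
])

```text
time_s: 5.2
tcp_pos: [0.5966, 0.0129, 0.1823]
tool_rot: [-3.131, 0.259, -0.003]
force: [-0.2, -0.5, 5.8]
finger_gap: 0.0441
```

Call:
send_rows([
  [20,[0,0,-5],[0,0,0]],
  [20,[0,0,-10],[0,0,0]],
  [20,[0,0,-15],[0,0,0]],
  [20,[0,0,-10],[0,0,0]],
  [20,[0,0,0],[0,0,0]],
])

```text
time_s: 5.7
tcp_pos: [0.597, 0.0129, 0.2243]
tool_rot: [-3.131, 0.259, -0.007]
force: [0.4, -0.4, -0.3]
finger_gap: 0.0439
```

```bash
python3 - <<'E'
from fit import *
from mv import *
from rig import cams
d=cams.snapshot("scene");d2=cams.snapshot("side")
pickle.dump((d,d2),open("s2.pkl","wb"))
crop("a1",d,250,170,70,110,5);crop("a2",d2,160,120,80,90,6)
im=[cv2.copyMakeBorder(cv2.imread(f"pics/a{i}.png"),0,(540-[550,540][i-1]) if i==2 else 0,0,0,0) for i in (1,2)]
cv2.imwrite("pics/a.png",np.hstack([im[0][:540],im[1]]))
to(.4657,.1900,.21,-.165)
E
```

```text
t 5.8 p [0.5964 0.0129 0.2218] psi -0.1652 tilt 0.0009 gap 0.0436 F [ 0.5  0.8 -1.4]
turn_z -0.000 shift [-158.  -153.2   11.8]
```

View pics/a.png

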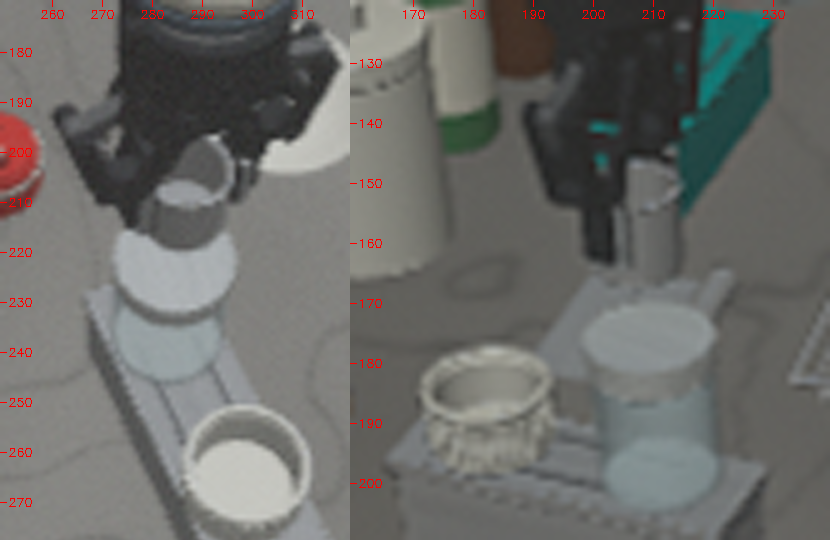

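```bash
python3 - <<'E'
from fit import *
from mv import *
d,d2=pickle.load(open("s2.pkl","rb"))
q,R,psi=st();p=q["tcp_pos"]
for dz in (0,): print(proj(d2,p),proj(d,p))
for y in (-.022,.022):print(proj(d2,p+R@[0,y,.019]),proj(d2,p+R@[.011,y,.019]),proj(d2,p+R@[-.011,y,.019]))
im=cv2.resize(d2["frame"][100:180,170:250,::-1],None,fx=7,fy=7,interpolation=cv2.INTER_CUBIC);cv2.imwrite("pics/b.png",im)
E
```

```text
[[207.32508527 154.49364772]] [[286.57760845 207.4275773 ]]
[[204.32983773 164.05139165]] [[200.86099746 163.32771004]] [[207.81851388 164.77921149]]
[[211.31970553 156.50908815]] [[207.92977932 155.82673298]] [[214.72846444 157.19523414]]
```

View pics/b.png

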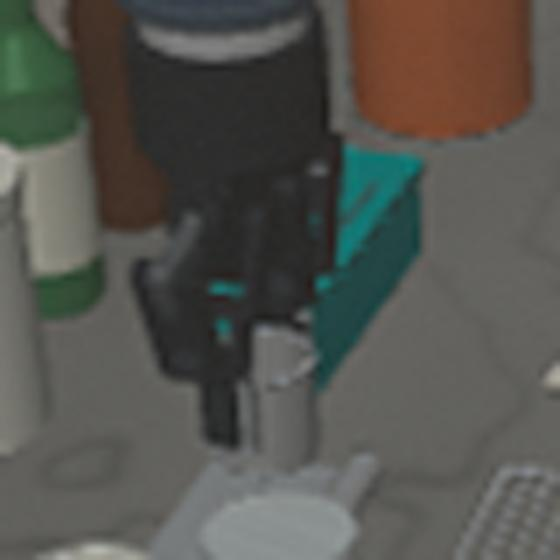

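Call:
send_rows([
  [20,[-8,-8,0],[0,0,0]],
  [20,[-15,-15,0],[0,0,0]],
  [20,[-20,-19,0],[0,0,0]],
  [20,[-20,-19,0],[0,0,0]],
  [20,[-20,-19,0],[0,0,0]],
  [20,[-20,-19,0],[0,0,0]],
  [20,[-20,-19,0],[0,0,0]],
  [20,[-20,-20,0],[0,0,0]],
  [20,[-15,-15,10],[0,0,0]],
  [20,[0,0,20],[0,0,0]],
  [20,[0,0,20],[0,0,0]],
  [20,[0,0,0],[0,0,0]],
])

```text
time_s: 7.0
tcp_pos: [0.4632, 0.1899, 0.1673]
tool_rot: [3.129, -0.257, -0.01]
force: [-0.1, 0.1, -0.9]
finger_gap: 0.0434
```

```bash
python3 - <<'E'
from mv import *
from rig import cams
from fit import *
s=cams.snapshot("wrist")
cv2.imwrite("pics/w3.png",cv2.resize(s["frame"][:,:,::-1],(800,600)))
to(.4657,.1900,.035,-.165)
q,R,psi=st();p=q["tcp_pos"]
print(ext(s,p[0],p[1],p[2]+.014,.022)*1.5625, ext(s,.4657,.19,.016,.062)*1.5625)
E
```

```text
t 7.0 p [0.464  0.1899 0.1694] psi -0.1646 tilt 0.0041 gap 0.0441 F [ 0.2 -0.1 -0.5]
turn_z 0.000 shift [  1.6  -0.4 134.4]
[309.58769418 477.37549131 377.65430318 521.61462486] [288.25750505 496.33088845 173.70748458 375.21504555]
```

View pics/w3.png

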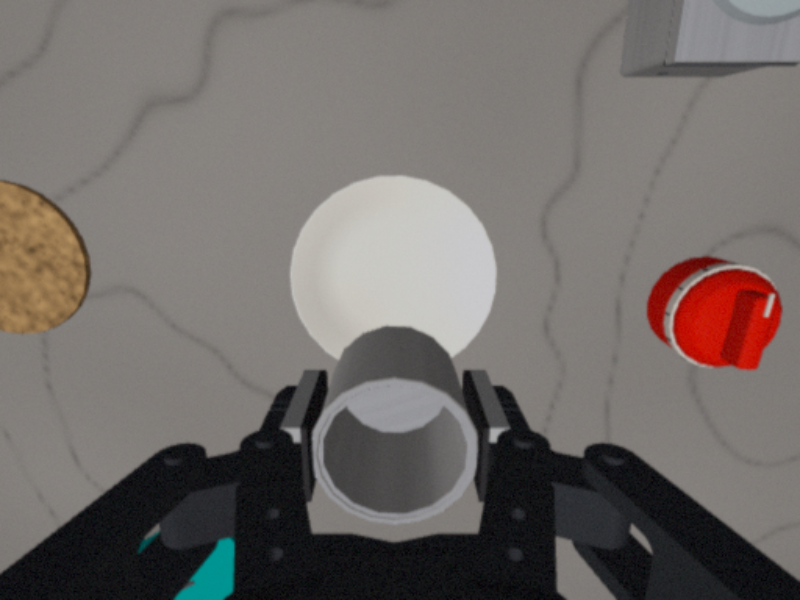

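Held measure (rim 311–478, 377–522) and saucer (290–496, top 175) both match the predictions. Lowering.

Call:
send_rows([
  [20,[1,0,15],[0,0,0]],
  [20,[0,0,20],[0,0,0]],
  [20,[0,0,20],[0,0,0]],
  [20,[0,0,20],[0,0,0]],
  [20,[0,0,20],[0,0,0]],
  [20,[0,0,15],[0,0,0]],
  [20,[0,0,10],[0,0,0]],
  [20,[0,0,6],[0,0,0]],
  [20,[0,0,3],[0,0,0]],
  [20,[0,0,0],[0,0,0]],
])

```text
time_s: 8.05
tcp_pos: [0.4667, 0.1897, 0.0425]
tool_rot: [-3.131, 0.259, -0.001]
force: [0.1, -0.1, -0.9]
finger_gap: 0.0439
```

```bash
python3 - <<'E'
from mv import *
to(.4657,.1900,.035,-.165)
E
```

```text
t 8.1 p [0.4667 0.1897 0.0425] psi -0.1652 tilt 0.0004 gap 0.0439 F [ 0.1 -0.1 -0.9]
turn_z -0.000 shift [-1.1 -0.1  7.5]
```

Call:
send_rows([
  [20,[-1,0,2],[0,0,0]],
  [20,[0,0,2],[0,0,0]],
  [20,[0,0,1],[0,0,0]],
  [20,[0,0,0],[0,0,0]],
])

```text
time_s: 8.45
tcp_pos: [0.4655, 0.1898, 0.0372]
tool_rot: [3.131, -0.259, -0.0]
force: [-0.0, 0.0, -0.2]
finger_gap: 0.0441
```

Call:
send_rows([
  [20,[0,0,1],[0,0,0]],
  [20,[0,0,1],[0,0,0]],
  [20,[0,0,0],[0,0,0]],
])

```text
time_s: 8.75
tcp_pos: [0.4656, 0.1898, 0.0353]
tool_rot: [-3.131, 0.259, -0.0]
force: [0.5, -0.1, -0.7]
finger_gap: 0.0437
```

Call:
send_rows([
  [20,[0,0,1],[0,0,0]],
  [20,[0,0,0],[0,0,0]],
])

```text
time_s: 8.95
tcp_pos: [0.4656, 0.1898, 0.0353]
tool_rot: [-3.131, 0.259, -0.0]
force: [-2.7, -0.7, 5.7]
finger_gap: 0.044
```

Call:
send_rows([
  [20,[0,0,1],[0,0,0]],
  [20,[0,0,0],[0,0,0]],
])

```text
time_s: 9.15
tcp_pos: [0.4656, 0.1899, 0.0352]
tool_rot: [-3.131, 0.259, -0.001]
force: [-6.0, -1.1, 11.1]
finger_gap: 0.0436
```

```bash
python3 - <<'E'
from fit import *
from rig import cams
d=cams.snapshot("side");s=cams.snapshot("scene")
crop("a1",d,200,190,80,100,6);crop("a2",s,270,130,80,100,5)
E
```

View pics/a1.png

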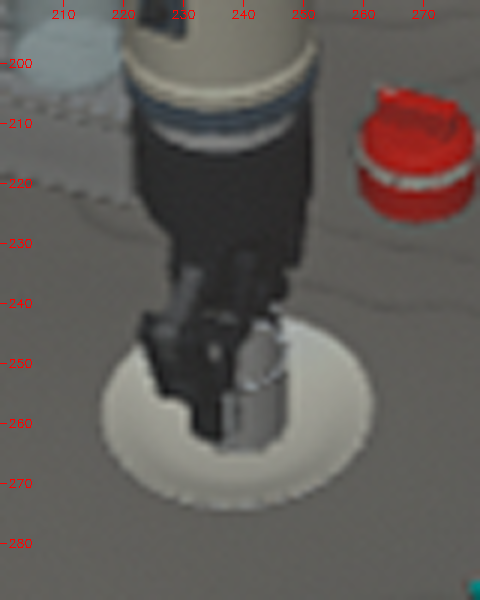

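Call:
send_rows([
  [20,[0,0,-1.5],[0,0,0]],
  [60,[0,0,0],[0,0,0]],
  [75,[0,0,0],[0,0,0]],
  [80,[0,0,0],[0,0,0]],
  [80,[0,0,-4],[0,0,0]],
  [80,[0,0,-10],[0,0,0]],
  [80,[0,0,-20],[0,0,0]],
  [80,[0,0,-30],[0,0,0]],
  [80,[0,0,-30],[0,0,0]],
  [80,[0,0,-30],[0,0,0]],
  [90,[0,0,-30],[0,0,0]],
  [100,[0,0,-20],[0,0,0]],
])

```text
time_s: 10.45
tcp_pos: [0.466, 0.19, 0.2126]
tool_rot: [-3.129, 0.259, -0.006]
force: [0.0, -0.9, 0.1]
finger_gap: 0.0849
```

```bash
python3 - <<'E'
from mv import *
from rig import cams
from fit import *
s=cams.snapshot("wrist")
cv2.imwrite("pics/w4.png",cv2.resize(s["frame"][:,:,::-1],(800,600)))
to(.596,.012,.20,-.16)
print(ext(s,.4657,.19,.049,.022)*1.5625, ext(s,.4657,.19,.016,.062)*1.5625)
pickle.dump(s,open("s4.pkl","wb"))
E
```

```text
t 10.5 p [0.4668 0.1902 0.2158] psi -0.1652 tilt 0.0086 gap 0.0856 F [-0.5 -0.3  2.3]
turn_z -0.005 shift [155.9 155.4  15.8]
[359.29235787 429.76875988 247.82213362 316.04980708] [304.73078703 484.49280158 177.85049869 353.45438909]
```

View pics/w4.png

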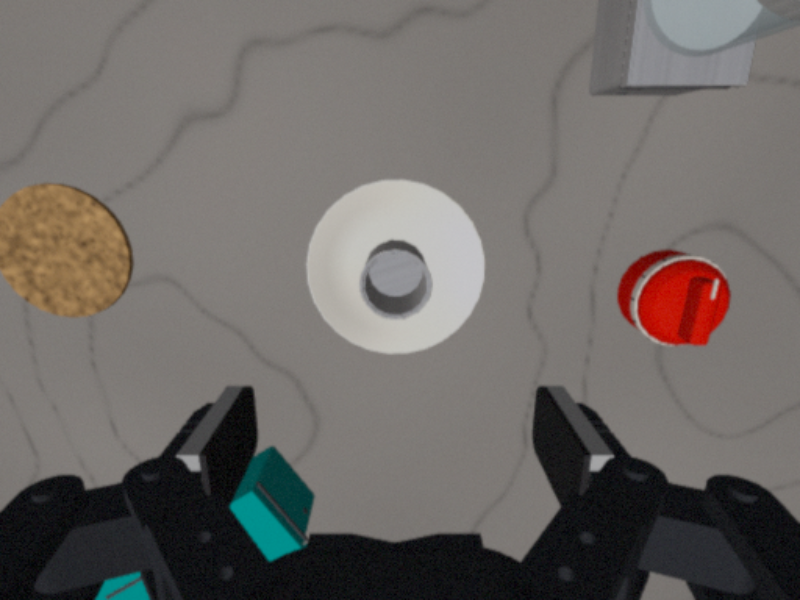

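Measure stands centred in the saucer (rim 360–432, 240–320). Next the jar.

Call:
send_rows([
  [100,[15,15,0],[0,0,0]],
  [100,[20,20,0],[0,0,0]],
  [100,[20,20,0],[0,0,0]],
  [100,[20,20,0],[0,0,0]],
  [100,[20,20,0],[0,0,0]],
  [100,[20,20,0],[0,0,0]],
  [100,[20,20,0],[0,0,0]],
  [100,[15,15,0],[0,0,0]],
  [100,[6,5,0],[0,0,0]],
  [100,[0,0,0],[0,0,0]],
])

```text
time_s: 11.5
tcp_pos: [0.5941, 0.0107, 0.2085]
tool_rot: [-3.131, 0.261, 0.001]
force: [-1.2, -1.1, -0.1]
finger_gap: 0.0852
```

```bash
python3 - <<'E'
from mv import *
from rig import cams
from fit import *
s=cams.snapshot("wrist")
cv2.imwrite("pics/w5.png",cv2.resize(s["frame"][:,:,::-1],(800,600)))
to(.596,.012,.12,-.16)
print(ext(s,.596,.012,.152,.032)*1.5625, ext(s,.692,-.0032,.1,.033)*1.5625)
pickle.dump(s,open("s5.pkl","wb"))
m=pickle.load(open("s4.pkl","rb"))
c=lambda a:[(x+.5)/1.5625-.5 for x in a]
circ("mat",[(m,c([np.nan,131,183,317]))],.006,.048,(.5,.4))
E
```

```text
t 11.6 p [0.5938 0.0115 0.2087] psi -0.1655 tilt 0.0006 gap 0.0853 F [-0.9 -0.2 -1.4]
turn_z -0.006 shift [ 2.1 -0.8 88.7]
[311.54155208 468.66278003 267.67248333 413.70580933] [315.23363057 461.54680188  17.64893643 175.93185037]
mat [0.5147 0.4197] res [ 0.  -0.  -0.2  0.2]
```

View pics/w5.png

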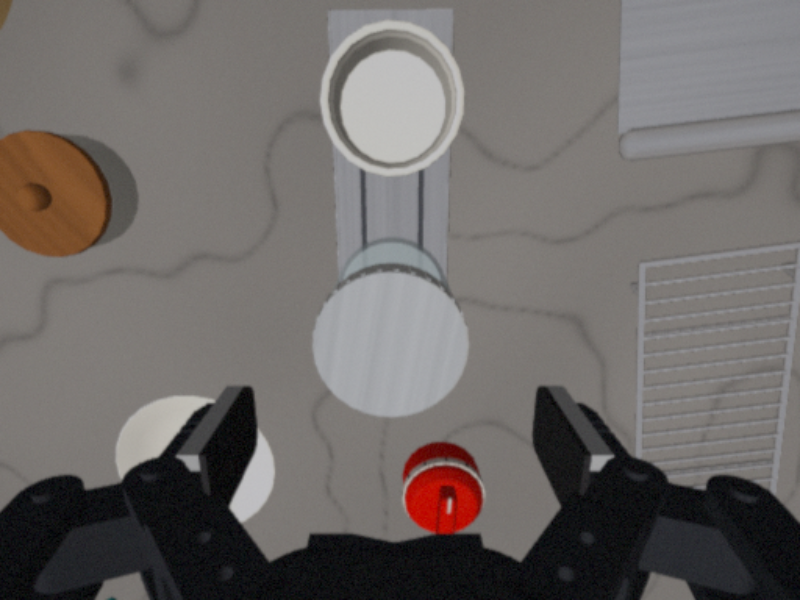

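Jar lid (313–468, bottom 416) matches the prediction within 2 px. Descending to grasp.

Call:
send_rows([
  [100,[2,-1,15],[0,0,0]],
  [100,[0,0,20],[0,0,0]],
  [100,[0,0,20],[0,0,0]],
  [100,[0,0,20],[0,0,0]],
  [100,[0,0,13],[0,0,0]],
  [100,[0,0,0],[0,0,0]],
  [80,[0,0,0],[0,0,0]],
  [65,[0,0,0],[0,0,0]],
  [50,[0,0,0],[0,0,0]],
  [40,[0,0,0],[0,0,0]],
  [40,[0,0,0],[0,0,0]],
  [40,[0,0,0],[0,0,0]],
], force=40)

```text
time_s: 12.75
tcp_pos: [0.5967, 0.012, 0.1223]
tool_rot: [-3.131, 0.259, -0.004]
force: [-0.5, 0.7, 6.2]
finger_gap: 0.063
```

Call:
send_rows([
  [40,[0,0,0],[0,0,0]],
  [40,[0,0,-5],[0,0,0]],
  [40,[0,0,-10],[0,0,0]],
  [40,[0,0,-20],[0,0,0]],
  [40,[0,0,-15],[0,0,0]],
  [40,[0,0,0],[0,0,0]],
])

```text
time_s: 13.35
tcp_pos: [0.5972, 0.0118, 0.1741]
tool_rot: [-3.131, 0.259, -0.008]
force: [0.5, 0.4, -3.2]
finger_gap: 0.0633
```

```bash
python3 - <<'E'
from mv import *
from rig import cams
from fit import *
s=cams.snapshot("wrist");d=cams.snapshot("side")
cv2.imwrite("pics/w6.png",np.hstack([cv2.resize(s["frame"][:,:,::-1],(400,300)),cv2.resize(d["frame"][80:230,130:330,::-1],(400,300))]))
to(.493,-.407,.16,-.1)
E
```

```text
t 13.4 p [0.5962 0.0118 0.1709] psi -0.1653 tilt 0.0005 gap 0.0632 F [-0.2 -0.1 -3.5]
turn_z -0.065 shift [-60.8 427.   10.9]
```

View pics/w6.png

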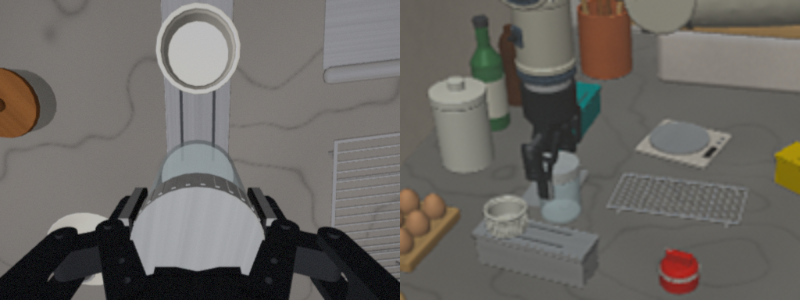

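Call:
send_rows([
  [40,[0,10,0],[0,0,0]],
  [40,[-2,20,0],[0,0,0]],
  [40,[-3,30,0],[0,0,0]],
  [40,[-3,35,0],[0,0,0]],
  [40,[-3,35,0],[0,0,0]],
  [40,[-3,35,0],[0,0,0]],
  [40,[-3,35,0],[0,0,0]],
  [40,[-3,35,0],[0,0,0]],
  [40,[-3,35,0],[0,0,0]],
  [40,[-3,35,0],[0,0,0]],
  [40,[-3,35,0],[0,0,0]],
  [40,[-3,35,0],[0,0,0]],
])

```text
time_s: 14.65
tcp_pos: [0.5013, -0.3544, 0.1694]
tool_rot: [-3.13, 0.26, 0.003]
force: [0.5, 0.3, -3.2]
finger_gap: 0.0634
```

Call:
send_rows([
  [40,[-1,30,0],[0,0,0]],
  [40,[0,18,0],[0,0,0]],
  [40,[0,7,0],[0,0,0]],
  [40,[0,0,0],[0,0,0]],
])

```text
time_s: 15.05
tcp_pos: [0.4924, -0.407, 0.17]
tool_rot: [-3.13, 0.26, 0.002]
force: [-0.7, -0.2, -2.1]
finger_gap: 0.0633
```

```bash
python3 - <<'E'
from mv import *
from rig import cams
from fit import *
s=cams.snapshot("wrist")
pickle.dump(s,open("s7.pkl","wb"))
cv2.imwrite("pics/w7.png",cv2.resize(s["frame"][:,:,::-1],(800,600)))
to(.493,-.407,.08)
print(ext(s,.4927,-.407,.02,.06)*1.5625)
E
```

```text
t 15.1 p [ 0.4929 -0.4062  0.1703] psi -0.1650 tilt 0.0013 gap 0.0635 F [ 0.  -0.3 -2.6]
turn_z -0.000 shift [ 0.2  0.8 90.3]
[293.35951142 494.98411602 182.95703563 377.76342145]
```

View pics/w7.png

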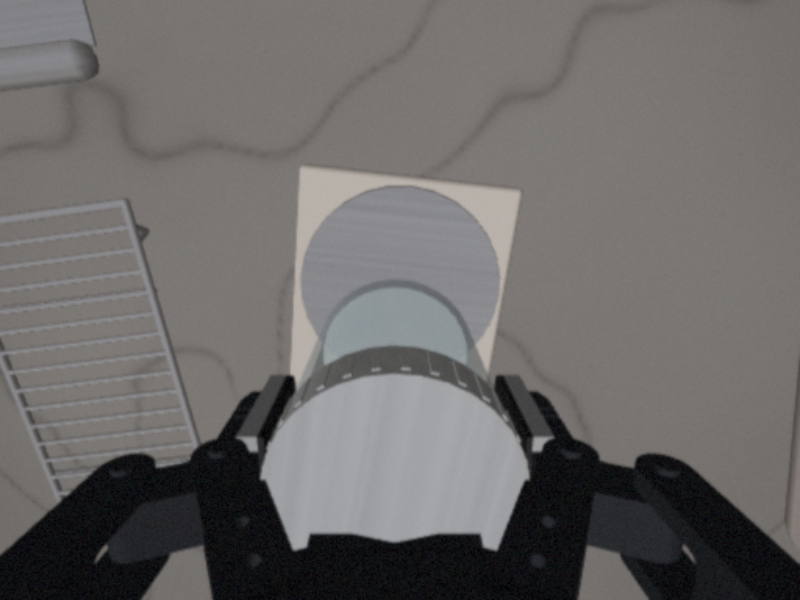

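Platform seen at 300–500, top 186, about 6 px right of the prediction. I'll take the centre as (0.492,-0.409).

```bash
python3 - <<'E'
from mv import *
from fit import *
s=pickle.load(open("s7.pkl","rb"))
c=lambda a:[(x+.5)/1.5625-.5 for x in a]
circ("scale",[(s,c([300,500,186,np.nan]))],.02,.06,(.5,-.4))
to(.492,-.409,.08)
E
```

```text
scale [ 0.4906 -0.41  ] res [-0.4  0.4  0.   0. ]
t 15.1 p [ 0.4929 -0.4062  0.1703] psi -0.1650 tilt 0.0013 gap 0.0635 F [ 0.  -0.3 -2.6]
turn_z -0.000 shift [-0.4  2.9 90.3]
```

Call:
send_rows([
  [40,[0,3,10],[0,0,0]],
  [40,[0,0,20],[0,0,0]],
  [40,[0,0,20],[0,0,0]],
  [40,[0,0,18],[0,0,0]],
  [40,[0,0,10],[0,0,0]],
  [40,[0,0,4],[0,0,0]],
  [40,[0,0,0],[0,0,0]],
])

```text
time_s: 15.8
tcp_pos: [0.4924, -0.4092, 0.0884]
tool_rot: [-3.13, 0.258, 0.001]
force: [0.6, 0.0, -3.1]
finger_gap: 0.0632
```

Call:
send_rows([
  [40,[0,0,3],[0,0,0]],
  [40,[0,0,2],[0,0,0]],
  [40,[0,0,0],[0,0,0]],
])

```text
time_s: 16.1
tcp_pos: [0.4924, -0.4099, 0.0841]
tool_rot: [3.131, -0.259, 0.001]
force: [-0.5, -0.5, -2.9]
finger_gap: 0.0631
```

Call:
send_rows([
  [40,[0,0,1],[0,0,0]],
  [40,[0,0,1],[0,0,0]],
  [40,[0,0,0],[0,0,0]],
])

```text
time_s: 16.4
tcp_pos: [0.4922, -0.4098, 0.0816]
tool_rot: [-3.131, 0.259, 0.0]
force: [0.1, -0.2, -2.4]
finger_gap: 0.0631
```

Call:
send_rows([
  [40,[0,0,1],[0,0,0]],
  [40,[0,0,0],[0,0,0]],
])

```text
time_s: 16.6
tcp_pos: [0.4922, -0.4097, 0.0806]
tool_rot: [-3.131, 0.259, 0.0]
force: [0.0, 0.0, -3.3]
finger_gap: 0.0631
```

Call:
send_rows([
  [40,[0,0,1],[0,0,0]],
  [40,[0,0,0],[0,0,0]],
])

```text
time_s: 16.8
tcp_pos: [0.4923, -0.4098, 0.0804]
tool_rot: [3.131, -0.259, 0.001]
force: [-1.0, 1.2, 0.6]
finger_gap: 0.0634
```

Call:
send_rows([
  [40,[0,0,0.5],[0,0,0]],
  [40,[0,0,0],[0,0,0]],
])

```text
time_s: 17.0
tcp_pos: [0.4924, -0.4098, 0.0803]
tool_rot: [3.13, -0.259, 0.001]
force: [-3.4, 2.1, 4.7]
finger_gap: 0.063
```

Call:
send_rows([
  [40,[0,0,-0.5],[0,0,0]],
  [80,[0,0,0],[0,0,0]],
  [90,[0,0,0],[0,0,0]],
  [95,[0,0,0],[0,0,0]],
  [95,[0,0,0],[0,0,0]],
  [95,[0,0,-5],[0,0,0]],
  [95,[0,0,-15],[0,0,0]],
  [95,[0,0,-25],[0,0,0]],
  [100,[0,0,-30],[0,0,0]],
  [100,[0,0,-30],[0,0,0]],
  [100,[0,0,-20],[0,0,0]],
  [100,[0,0,0],[0,0,0]],
])

```text
time_s: 18.2
tcp_pos: [0.4934, -0.4108, 0.211]
tool_rot: [3.125, -0.259, 0.011]
force: [-0.5, -0.6, 0.6]
finger_gap: 0.0852
```

```bash
python3 - <<'E'
from mv import *
from rig import cams
from fit import *
s=cams.snapshot("wrist")
cv2.imwrite("pics/w8.png",cv2.resize(s["frame"][:,:,::-1],(800,600)))
to(.691,-.005,.2)
print(ext(s,.4915,-.4095,.02,.06)*1.5625,ext(s,.4915,-.4095,.11,.032)*1.5625)
E
```

```text
t 18.2 p [ 0.4929 -0.4104  0.208 ] psi -0.1652 tilt 0.0053 gap 0.0856 F [ 0.5 -0.1 -0.8]
turn_z -0.000 shift [ 128.7 -432.4    8. ]
[302.92397356 479.34245363 185.52619022 357.40538954] [326.94723908 455.06641957 255.76959558 377.17161948]
```

View pics/w8.png

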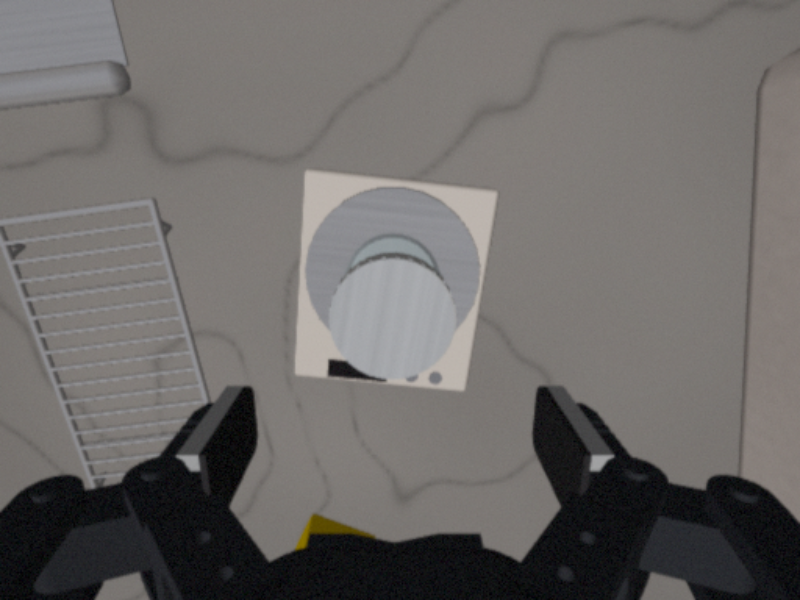

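Jar stands centred on the platform (lid 330–457, platform 306–480). Next the ramekin.

Call:
send_rows([
  [100,[6,-20,0],[0,0,0]],
  [100,[9,-32,0],[0,0,0]],
  [100,[10,-34,0],[0,0,0]],
  [100,[10,-34,0],[0,0,0]],
  [100,[10,-34,0],[0,0,0]],
  [100,[10,-34,0],[0,0,0]],
  [100,[10,-34,0],[0,0,0]],
  [100,[10,-34,0],[0,0,0]],
  [100,[10,-34,0],[0,0,0]],
  [100,[10,-34,0],[0,0,0]],
  [100,[10,-34,0],[0,0,0]],
  [100,[10,-34,0],[0,0,0]],
])

```text
time_s: 19.45
tcp_pos: [0.6701, -0.0406, 0.2026]
tool_rot: [-3.131, 0.259, 0.005]
force: [0.8, 0.2, 0.7]
finger_gap: 0.0853
```

Call:
send_rows([
  [100,[10,-28,10],[0,0,0]],
  [100,[4,-12,15],[0,0,0]],
  [100,[0,0,15],[0,0,0]],
  [100,[0,0,0],[0,0,0]],
])

```text
time_s: 19.85
tcp_pos: [0.6886, -0.0058, 0.1594]
tool_rot: [3.13, -0.26, -0.013]
force: [-0.1, -0.3, -1.0]
finger_gap: 0.0851
```

```bash
python3 - <<'E'
from mv import *
from rig import cams
from fit import *
s=cams.snapshot("wrist")
pickle.dump(s,open("s9.pkl","wb"))
cv2.imwrite("pics/w9.png",cv2.resize(s["frame"][:,:,::-1],(800,600)))
to(.691,-.005,.084)
print(ext(s,.691,-.005,.1,.033)*1.5625)
E
```

```text
t 19.9 p [ 0.6891 -0.0063  0.1615] psi -0.1665 tilt 0.0054 gap 0.0855 F [-0.5 -0.2 -0.1]
turn_z -0.000 shift [ 1.7 -1.6 77.5]
[310.78147308 470.8779374  261.24536916 410.09823458]
```

View pics/w9.png

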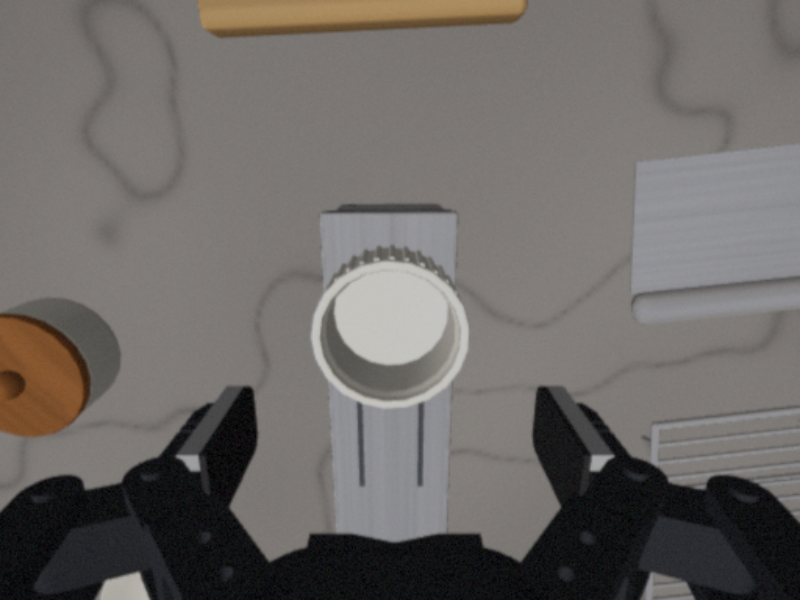

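Ramekin rim (311–469, 262–409) matches the prediction.

Call:
send_rows([
  [100,[2,-1,15],[0,0,0]],
  [100,[0,0,20],[0,0,0]],
  [100,[0,0,20],[0,0,0]],
  [100,[0,0,14],[0,0,0]],
  [100,[0,0,7],[0,0,0]],
  [100,[0,0,0],[0,0,0]],
  [80,[0,0,0],[0,0,0]],
  [65,[0,0,0],[0,0,0]],
  [50,[0,0,0],[0,0,0]],
  [40,[0,0,0],[0,0,0]],
  [40,[0,0,0],[0,0,0]],
  [40,[0,0,0],[0,0,0]],
], force=35)

```text
time_s: 21.1
tcp_pos: [0.6935, -0.0043, 0.0907]
tool_rot: [-3.131, 0.259, -0.005]
force: [0.1, -0.8, 5.0]
finger_gap: 0.0634
```

Call:
send_rows([
  [40,[0,0,0],[0,0,0]],
  [40,[0,0,-3],[0,0,0]],
  [40,[0,0,-10],[0,0,0]],
  [40,[0,0,-20],[0,0,0]],
  [40,[0,0,-20],[0,0,0]],
  [40,[0,0,-10],[0,0,0]],
  [40,[0,0,0],[0,0,0]],
])

```text
time_s: 21.8
tcp_pos: [0.6935, -0.0042, 0.1542]
tool_rot: [-3.131, 0.259, -0.006]
force: [-0.5, -0.2, -1.0]
finger_gap: 0.0636
```

```bash
python3 - <<'E'
from mv import *
from rig import cams
from fit import *
s=cams.snapshot("wrist");d=cams.snapshot("side")
cv2.imwrite("pics/w10.png",np.hstack([cv2.resize(s["frame"][:,:,::-1],(400,300)),cv2.resize(d["frame"][80:230,130:330,::-1],(400,300))]))
q,R,psi=st();p=q["tcp_pos"]
print(ext(s,p[0],p[1],p[2]+.015,.033)*1.5625/2)
to(.5152,.421,.15)
E
```

```text
[136.32753981 258.04150336 167.96156075 273.54128919]
t 21.9 p [ 0.6925 -0.0042  0.1511] psi -0.1651 tilt 0.0008 gap 0.0627 F [ 0.4  0.4 -2.7]
turn_z -0.000 shift [-244.8 -390.2    1.1]
```

View pics/w10.png

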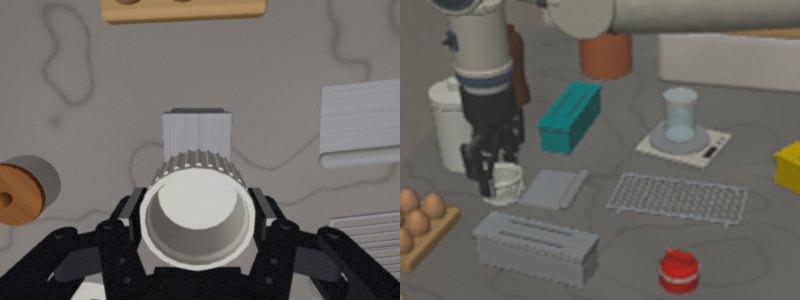

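Call:
send_rows([
  [40,[-6,-10,0],[0,0,0]],
  [40,[-12,-20,0],[0,0,0]],
  [40,[-18,-29,0],[0,0,0]],
  [40,[-20,-31,0],[0,0,0]],
  [40,[-20,-31,0],[0,0,0]],
  [40,[-20,-31,0],[0,0,0]],
  [40,[-20,-31,0],[0,0,0]],
  [40,[-20,-31,0],[0,0,0]],
  [40,[-20,-31,0],[0,0,0]],
  [40,[-20,-31,0],[0,0,0]],
  [40,[-20,-31,0],[0,0,0]],
  [40,[-20,-31,0],[0,0,0]],
])

```text
time_s: 23.1
tcp_pos: [0.5333, 0.3663, 0.1503]
tool_rot: [3.13, -0.258, -0.003]
force: [0.1, 0.0, -2.3]
finger_gap: 0.0635
```

Call:
send_rows([
  [40,[-16,-27,0],[0,0,0]],
  [40,[-10,-18,0],[0,0,0]],
  [40,[-3,-7,0],[0,0,0]],
  [40,[0,0,0],[0,0,0]],
])

```text
time_s: 23.5
tcp_pos: [0.5141, 0.4215, 0.1506]
tool_rot: [3.13, -0.256, -0.002]
force: [-0.8, 0.3, -1.3]
finger_gap: 0.0631
```

```bash
python3 - <<'E'
from mv import *
from rig import cams
from fit import *
s=cams.snapshot("wrist")
pickle.dump(s,open("s11.pkl","wb"))
cv2.imwrite("pics/w11.png",cv2.resize(s["frame"][:,:,::-1],(800,600)))
to(.5152,.421,.035)
print(ext(s,.5152,.421,.006,.048)*1.5625)
q,R,psi=st();p=q["tcp_pos"]
print(ext(s,p[0],p[1],p[2]+.0095,.033)*1.5625)
E
```

```text
t 23.6 p [0.5148 0.4205 0.1509] psi -0.1646 tilt 0.0016 gap 0.0633 F [ 0.1 -1.3 -0.4]
turn_z -0.000 shift [  0.3  -0.5 115.9]
[312.06261483 476.39482126 204.02567117 362.59225487]
[276.74972473 517.35491858 326.7167901  536.26416942]
```

View pics/w11.png

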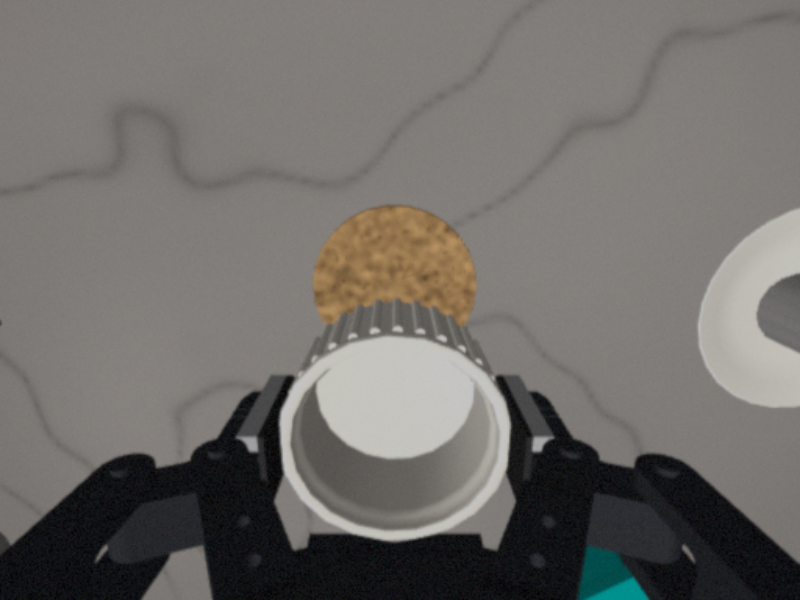

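```bash
python3 - <<'E'
from mv import *
from fit import *
s=pickle.load(open("s11.pkl","rb"))
m=(np.array([281,511,334,541])+.5)/1.5625-.5
f=lambda q: ext(s,q[0],q[1],q[2],.033)-m
o=least_squares(f,[.515,.42,.16],x_scale=.01);print(o.x,f(o.x))
m2=(np.array([313,476,205,205])+.5)/1.5625-.5
circ("mat",[(s,[m2[0],m2[1],m2[2],np.nan])],.006,.048,(.5,.4))
to(.5152,.421,.035)
E
```

```text
[0.51132009 0.42144059 0.15745226] [-1.1770136   1.1769363   1.26491291 -1.46402652]
mat [0.5148 0.4211] res [-0.4  0.4  0.   0. ]
t 23.6 p [0.5148 0.4205 0.1509] psi -0.1646 tilt 0.0016 gap 0.0633 F [ 0.1 -1.3 -0.4]
turn_z -0.000 shift [  0.3  -0.5 115.9]
```

Call:
send_rows([
  [40,[2,0,10],[0,0,0]],
  [40,[0,0,20],[0,0,0]],
  [40,[0,0,20],[0,0,0]],
  [40,[0,0,20],[0,0,0]],
  [40,[0,0,15],[0,0,0]],
  [40,[0,0,10],[0,0,0]],
  [40,[0,0,5],[0,0,0]],
  [40,[0,0,3],[0,0,0]],
  [40,[0,0,0],[0,0,0]],
])

```text
time_s: 24.45
tcp_pos: [0.5174, 0.4205, 0.0491]
tool_rot: [-3.13, 0.259, -0.001]
force: [-0.2, -0.5, -1.9]
finger_gap: 0.0631
```

Call:
send_rows([
  [40,[0,0,2],[0,0,0]],
  [40,[0,0,2],[0,0,0]],
  [40,[0,0,0],[0,0,0]],
])

```text
time_s: 24.75
tcp_pos: [0.5171, 0.4205, 0.0448]
tool_rot: [-3.131, 0.259, -0.0]
force: [0.2, -0.4, -1.2]
finger_gap: 0.063
```

Call:
send_rows([
  [40,[0,0,1],[0,0,0]],
  [40,[0,0,1],[0,0,0]],
  [40,[0,0,0],[0,0,0]],
])

```text
time_s: 25.05
tcp_pos: [0.5171, 0.4204, 0.0426]
tool_rot: [3.131, -0.259, -0.0]
force: [0.0, -0.6, -2.2]
finger_gap: 0.0634
```

Call:
send_rows([
  [40,[0,0,1],[0,0,0]],
  [40,[0,0,1],[0,0,0]],
  [40,[0,0,1],[0,0,0]],
  [40,[0,0,0],[0,0,0]],
])

```text
time_s: 25.45
tcp_pos: [0.5171, 0.4204, 0.0395]
tool_rot: [3.131, -0.259, -0.0]
force: [-0.5, -0.7, -1.0]
finger_gap: 0.063
```

Call:
send_rows([
  [40,[0,0,1],[0,0,0]],
  [40,[0,0,1],[0,0,0]],
  [40,[0,0,0],[0,0,0]],
])

```text
time_s: 25.75
tcp_pos: [0.5171, 0.4204, 0.0375]
tool_rot: [3.131, -0.259, -0.0]
force: [0.1, -0.2, -1.4]
finger_gap: 0.063
```

Call:
send_rows([
  [40,[0,0,1],[0,0,0]],
  [40,[0,0,0],[0,0,0]],
])

```text
time_s: 25.95
tcp_pos: [0.5171, 0.4204, 0.0366]
tool_rot: [3.131, -0.259, -0.0]
force: [-0.5, -0.3, -2.1]
finger_gap: 0.0631
```

Call:
send_rows([
  [40,[0,0,1],[0,0,0]],
  [40,[0,0,0],[0,0,0]],
])

```text
time_s: 26.15
tcp_pos: [0.5171, 0.4204, 0.0356]
tool_rot: [3.131, -0.259, -0.0]
force: [-0.1, -0.1, -1.8]
finger_gap: 0.063
```

Call:
send_rows([
  [40,[0,0,1],[0,0,0]],
  [40,[0,0,0],[0,0,0]],
])

```text
time_s: 26.35
tcp_pos: [0.5172, 0.4205, 0.0348]
tool_rot: [-3.131, 0.259, -0.0]
force: [-0.1, -0.4, -1.6]
finger_gap: 0.0633
```

Call:
send_rows([
  [40,[0,0,0.7],[0,0,0]],
  [40,[0,0,0],[0,0,0]],
])

```text
time_s: 26.55
tcp_pos: [0.5172, 0.4205, 0.0347]
tool_rot: [-3.131, 0.259, -0.0]
force: [-1.7, -1.1, 2.1]
finger_gap: 0.0633
```

Call:
send_rows([
  [40,[0,0,0.7],[0,0,0]],
  [40,[0,0,0],[0,0,0]],
])

```text
time_s: 26.75
tcp_pos: [0.5172, 0.4205, 0.0347]
tool_rot: [-3.131, 0.259, -0.001]
force: [-3.7, -1.4, 6.0]
finger_gap: 0.063
```

Call:
send_rows([
  [40,[0,0,-0.7],[0,0,0]],
  [80,[0,0,0],[0,0,0]],
  [90,[0,0,0],[0,0,0]],
  [95,[0,0,0],[0,0,0]],
  [95,[0,0,0],[0,0,0]],
  [95,[0,0,-5],[0,0,0]],
  [95,[0,0,-15],[0,0,0]],
  [95,[0,0,-25],[0,0,0]],
  [100,[0,0,-30],[0,0,0]],
  [100,[0,0,-30],[0,0,0]],
  [100,[0,0,-20],[0,0,0]],
  [100,[0,0,0],[0,0,0]],
])

```text
time_s: 27.95
tcp_pos: [0.5186, 0.4215, 0.1655]
tool_rot: [-3.125, 0.259, -0.011]
force: [0.5, 0.4, 0.9]
finger_gap: 0.0854
```

```bash
python3 - <<'E'
from mv import *
from rig import cams
from fit import *
s=cams.snapshot("wrist")
cv2.imwrite("pics/w12.png",cv2.resize(s["frame"][:,:,::-1],(800,600)))
to(.6465,.0045,.16,-.158)
print(ext(s,.515,.421,.006,.048)*1.5625,ext(s,.515,.421,.044,.033)*1.5625)
E
```

```text
t 28.0 p [0.518  0.4211 0.1625] psi -0.1652 tilt 0.0055 gap 0.0852 F [ 0.6  1.2 -1.4]
turn_z -0.007 shift [192.4 391.2   2.5]
[319.98210113 475.36116453 211.56436075 361.52095742] [336.72951531 458.57500604 248.56516604 364.71706829]
```

View pics/w12.png

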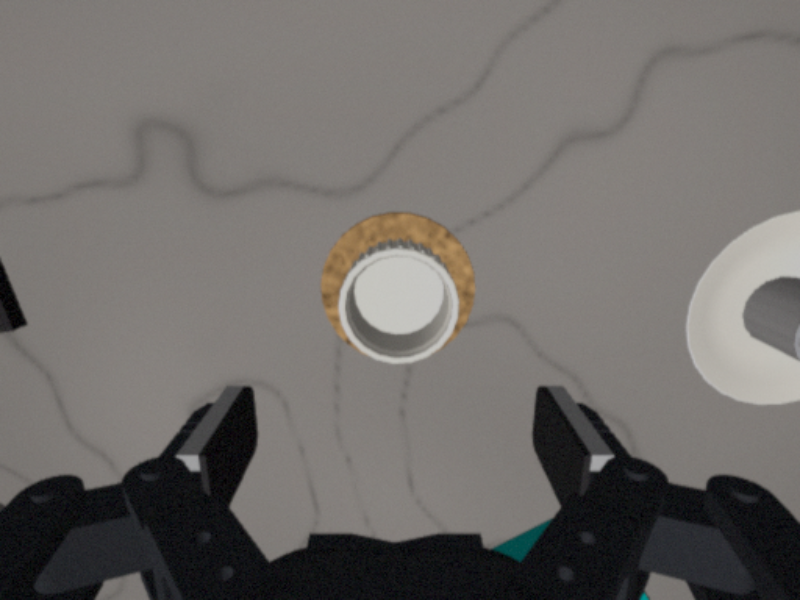

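Ramekin stands centred on the mat (rim 339–459, mat 321–475). Next I look at the tin from above.

```bash
python3 - <<'E'
from mv import *
to(.60,.012,.2)
E
```

```text
t 28.0 p [0.518  0.4211 0.1625] psi -0.1652 tilt 0.0055 gap 0.0852 F [ 0.6  1.2 -1.4]
turn_z -0.000 shift [148.1 390.  -37.5]
```

Call:
send_rows([
  [100,[6,15,-15],[0,0,0]],
  [100,[12,31,-15],[0,0,0]],
  [100,[13,35,-8],[0,0,0]],
  [100,[13,35,0],[0,0,0]],
  [100,[13,35,0],[0,0,0]],
  [100,[13,35,0],[0,0,0]],
  [100,[13,35,0],[0,0,0]],
  [100,[13,35,0],[0,0,0]],
  [100,[13,35,0],[0,0,0]],
  [100,[13,35,0],[0,0,0]],
  [100,[13,35,0],[0,0,0]],
  [100,[13,29,0],[0,0,0]],
])

```text
time_s: 29.2
tcp_pos: [0.5981, 0.0083, 0.1962]
tool_rot: [3.13, -0.261, -0.004]
force: [-0.1, 0.5, 0.3]
finger_gap: 0.0854
```

Call:
send_rows([
  [100,[0,0,0],[0,0,0]],
  [100,[0,0,0],[0,0,0]],
])

```text
time_s: 29.4
tcp_pos: [0.5983, 0.0101, 0.1962]
tool_rot: [-3.131, 0.263, 0.003]
force: [0.1, 0.2, -1.0]
finger_gap: 0.0852
```

```bash
python3 - <<'E'
from mv import *
from rig import cams
from fit import *
s=cams.snapshot("wrist");d=cams.snapshot("scene");d2=cams.snapshot("side")
pickle.dump((s,d,d2),open("s13.pkl","wb"))
cv2.imwrite("pics/w13.png",cv2.resize(s["frame"][:,:,::-1],(800,600)))
to(.6465,.0045,.16,-.158)
E
```

```text
t 29.6 p [0.5986 0.0121 0.1968] psi -0.1642 tilt 0.0009 gap 0.0853 F [-0.  -0.3 -0.3]
turn_z -0.006 shift [48.5 -0.  36.8]
```

View pics/w13.png

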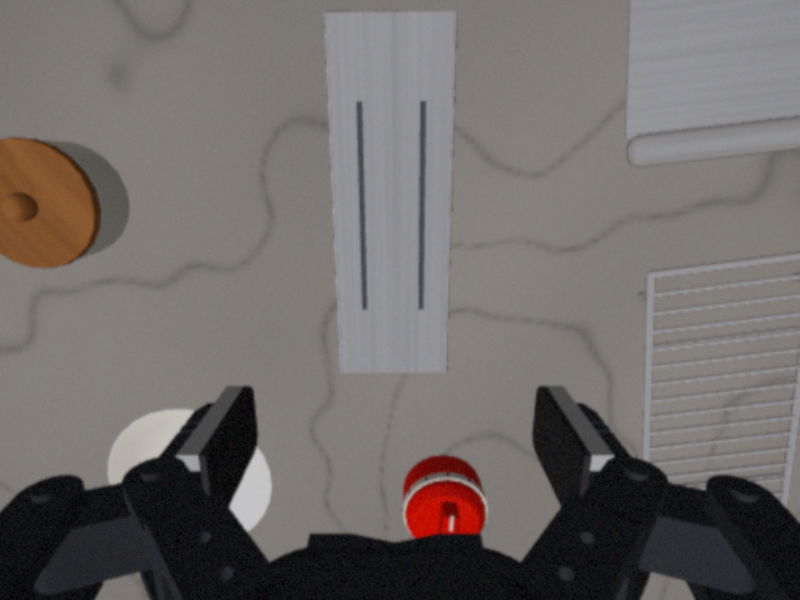

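Tin lid corners are at (325,12), (456,12), (448,374) and (341,374).

```bash
python3 - <<'E'
from mv import *
from fit import *
s,d,d2=pickle.load(open("s13.pkl","rb"))
w=np.array([px2w(s,((x+.5)/1.5625-.5,(y+.5)/1.5625-.5),.062)[:2] for x,y in [(325,12),(456,12),(448,374),(341,374)]])
print(w,w.mean(0)); a=(w[0]+w[1]-w[2]-w[3])/2; b=(w[0]-w[1]+w[3]-w[2])/2
print(np.linalg.norm(a),np.linalg.norm(b),np.arctan2(a[1],a[0]),np.arctan2(b[1],b[0])-np.pi/2)
c=w.mean(0)
to(c[0],c[1],.04,-.162)
E
```

```text
[[ 0.74216494  0.01919134]
 [ 0.73175369 -0.04236116]
 [ 0.54423324 -0.01321359]
 [ 0.55488338  0.04963221]] [0.64325881 0.0033122 ]
0.1897546623316009 0.06308430458122964 -0.1576668397758595 -0.16771562808017126
t 29.6 p [0.5986 0.0121 0.1968] psi -0.1642 tilt 0.0009 gap 0.0853 F [-0.  -0.3 -0.3]
turn_z -0.002 shift [ 45.5   1.5 156.8]
```

Call:
send_rows([
  [100,[16,1,0],[0,0,0]],
  [100,[20,0,5],[0,0,0]],
  [100,[11,0,10],[0,0,0]],
  [100,[0,0,20],[0,0,0]],
  [100,[0,0,20],[0,0,0]],
  [100,[0,0,20],[0,0,0]],
  [100,[0,0,20],[0,0,0]],
  [100,[0,0,10],[0,0,0]],
  [100,[0,0,0],[0,0,0]],
])

```text
time_s: 30.45
tcp_pos: [0.644, 0.0037, 0.09]
tool_rot: [3.131, -0.257, -0.006]
force: [-0.4, -0.5, 0.8]
finger_gap: 0.086
```

```bash
python3 - <<'E'
from mv import *
from rig import cams
from fit import *
s=cams.snapshot("wrist")
cv2.imwrite("pics/w14.png",cv2.resize(s["frame"][:,:,::-1],(800,600)))
to(.645,.0035,.04,-.162)
E
```

```text
t 30.5 p [0.6448 0.0034 0.0917] psi -0.1641 tilt 0.0012 gap 0.0854 F [-0.3 -0.2 -0. ]
turn_z -0.002 shift [ 0.2 -0.1 51.7]
```

View pics/w14.png

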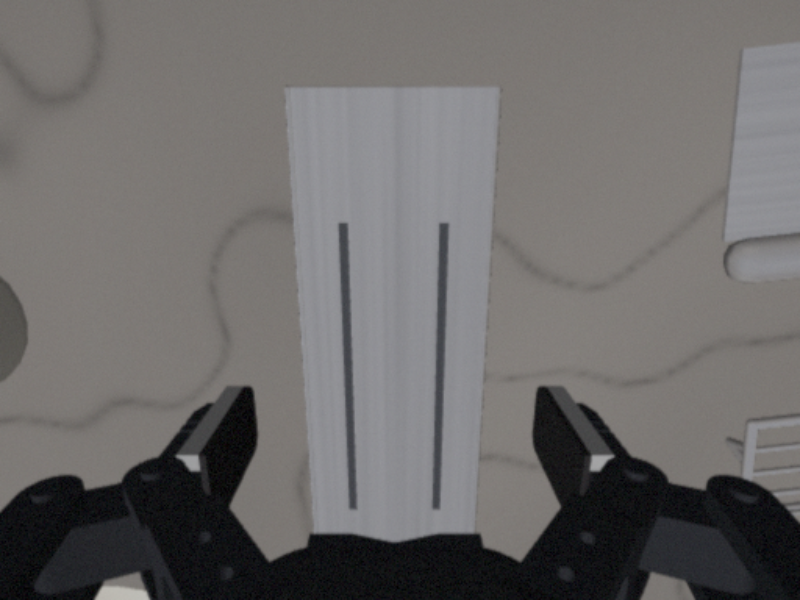

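The tin runs straight up the picture between the fingers. Descending to grip.

Call:
send_rows([
  [100,[0,0,15],[0,0,0]],
  [100,[0,0,20],[0,0,0]],
  [100,[0,0,12],[0,0,0]],
  [100,[0,0,4],[0,0,0]],
  [100,[0,0,0],[0,0,0]],
  [85,[0,0,0],[0,0,0]],
  [75,[0,0,0],[0,0,0]],
  [60,[0,0,0],[0,0,0]],
  [40,[0,0,0],[0,0,0]],
  [40,[0,0,0],[0,0,0]],
  [40,[0,0,0],[0,0,0]],
  [40,[0,0,0],[0,0,0]],
], force=70)

```text
time_s: 31.7
tcp_pos: [0.6461, 0.0028, 0.0428]
tool_rot: [-3.13, 0.259, -0.004]
force: [0.6, 0.8, 6.1]
finger_gap: 0.063
```

Call:
send_rows([
  [40,[0,0,0],[0,0,0]],
  [40,[0,0,-3],[0,0,0]],
  [40,[0,0,-7],[0,0,0]],
  [40,[0,0,-15],[0,0,0]],
  [40,[0,0,-20],[0,0,0]],
  [40,[0,0,-20],[0,0,0]],
  [40,[0,0,-10],[0,0,0]],
  [40,[0,0,0],[0,0,0]],
])

```text
time_s: 32.5
tcp_pos: [0.6463, 0.0026, 0.1189]
tool_rot: [-3.131, 0.259, -0.007]
force: [0.4, 0.5, -3.3]
finger_gap: 0.0634
```

```bash
python3 - <<'E'
from mv import *
from rig import cams
from fit import *
s=cams.snapshot("wrist");d=cams.snapshot("side")
cv2.imwrite("pics/w15.png",np.hstack([cv2.resize(s["frame"][:,:,::-1],(400,300)),cv2.resize(d["frame"][80:230,130:330,::-1],(400,300))]))
pickle.dump(s,open("s15.pkl","wb"))
to(.455,-.204,.12,-.0305)
E
```

```text
t 32.6 p [0.645  0.0027 0.1156] psi -0.1652 tilt 0.0006 gap 0.0628 F [ 0.4 -0.9 -3.3]
turn_z -0.135 shift [-183.6  212.4   -4.4]
```

View pics/w15.png

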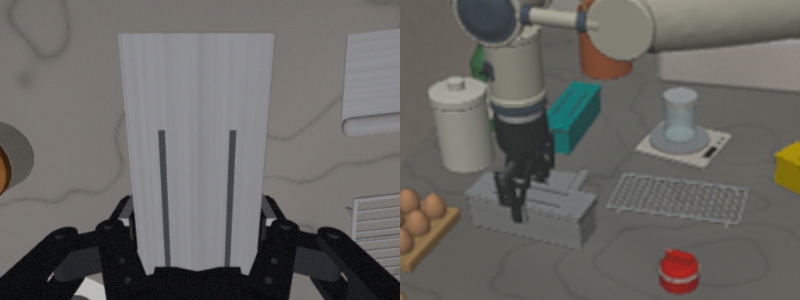

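```bash
python3 - <<'E'
from mv import *
from fit import *
s=pickle.load(open("s15.pkl","rb"))
cv2.imwrite("pics/b.png",cv2.resize(s["frame"][:120,100:420,::-1],None,fx=2.5,fy=2.5))
q,R,psi=st();p=q["tcp_pos"]
for e in (.09,.095,.1): print(e,proj(s,p+R@np.array([[e,.032,-.0195],[e,-.032,-.0195]][0])),proj(s,p+R@np.array([e,-.032,-.0195])))
E
```

```text
0.09 [[350.62272238  56.58242071]] [[153.86347916  56.65132244]]
0.095 [[352.08910946  39.61502407]] [[152.38500104  39.688266  ]]
0.1 [[353.60006229  22.13196226]] [[150.8615986   22.20977836]]
```

View pics/b.png

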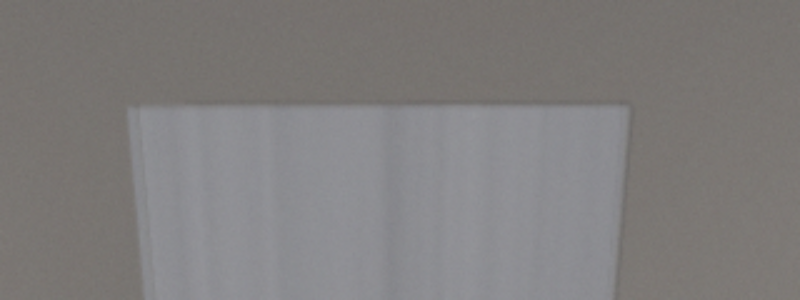

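Call:
send_rows([
  [40,[0,0,-10],[0,0,0]],
  [40,[0,0,-12],[0,0,0]],
  [40,[0,0,-8],[0,0,-0.03]],
  [40,[0,0,0],[0,0,-0.04]],
  [40,[0,0,0],[0,0,-0.04]],
  [40,[0,0,0],[0,0,-0.025]],
  [40,[0,0,0],[0,0,0]],
])

```text
time_s: 33.3
tcp_pos: [0.6453, 0.0027, 0.1465]
tool_rot: [3.141, -0.046, 0.001]
force: [0.2, -1.1, -4.5]
finger_gap: 0.0631
```

```bash
python3 - <<'E'
from mv import *
to(.455,-.204,.12)
E
```

```text
t 33.3 p [0.6453 0.0027 0.1465] psi -0.0294 tilt 0.0005 gap 0.0631 F [ 0.2 -1.1 -4.5]
turn_z -0.000 shift [-184.1  212.2   26.5]
```

The far edge, at row 41.6, puts the tin's middle within 1 mm of the TCP. Carrying it to the rack.

Call:
send_rows([
  [40,[-7,8,0],[0,0,0]],
  [40,[-14,16,0],[0,0,0]],
  [40,[-20,23,0],[0,0,0]],
  [40,[-20,23,0],[0,0,0]],
  [40,[-20,23,0],[0,0,0]],
  [40,[-20,23,0],[0,0,0]],
  [40,[-20,23,0],[0,0,0]],
  [40,[-20,23,0],[0,0,0]],
  [40,[-20,23,0],[0,0,0]],
  [40,[-15,18,0],[0,0,0]],
  [40,[-8,9,0],[0,0,0]],
  [40,[0,0,0],[0,0,0]],
])

```text
time_s: 34.5
tcp_pos: [0.4539, -0.2047, 0.1463]
tool_rot: [3.141, -0.051, 0.0]
force: [0.7, 0.5, -2.2]
finger_gap: 0.0631
```

```bash
python3 - <<'E'
from mv import *
from rig import cams
from fit import *
s=cams.snapshot("wrist");d=cams.snapshot("scene")
im=s["frame"].copy()
c=np.array([.455,-.204]);a=-.0305;ex=np.array([np.cos(a),np.sin(a)]);ey=np.array([-ex[1],ex[0]])
P=np.array([[*(c+i*.115*ex+j*.055*ey),.018] for i,j in ((1,1),(1,-1),(-1,-1),(-1,1))])
print((proj(s,P)+.5)*1.5625)
cv2.imwrite("pics/w16.png",cv2.resize(s["frame"][:,:,::-1],(800,600)))
cv2.imwrite("pics/a16.png",cv2.resize(d["frame"][120:320,60:330,::-1],(800,593)))
to(.455,-.204,.061,-.0305)
E
```

```text
[[278.11876621  67.50351699]
 [506.90315176  66.89996424]
 [482.15006875 473.00658014]
 [305.89151424 473.45395089]]
t 34.6 p [ 0.4551 -0.2034  0.1462] psi -0.0307 tilt 0.0008 gap 0.0633 F [ 0.5 -0.3 -2.4]
turn_z -0.000 shift [-0.1  0.6 85.2]
```

View pics/w16.png

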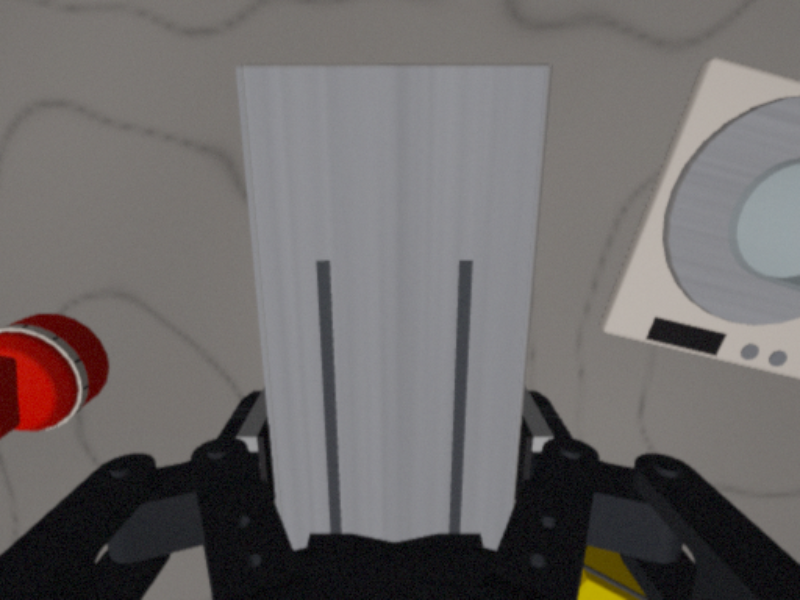

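View pics/a16.png

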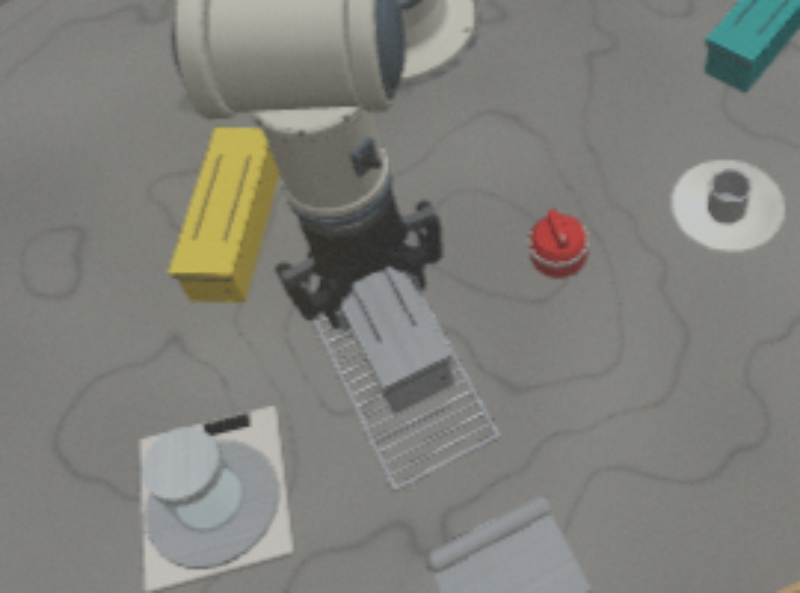

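Call:
send_rows([
  [40,[0,1,10],[0,0,0]],
  [40,[0,0,18],[0,0,0]],
  [40,[0,0,18],[0,0,0]],
  [40,[0,0,15],[0,0,0]],
  [40,[0,0,9],[0,0,0]],
  [40,[0,0,5],[0,0,0]],
  [40,[0,0,3],[0,0,0]],
  [40,[0,0,0],[0,0,0]],
])

```text
time_s: 35.4
tcp_pos: [0.455, -0.2047, 0.0682]
tool_rot: [3.141, -0.047, 0.0]
force: [-0.2, 0.3, -3.5]
finger_gap: 0.0635
```

Call:
send_rows([
  [40,[0,0,2],[0,0,0]],
  [40,[0,0,1],[0,0,0]],
  [40,[0,0,0],[0,0,0]],
])

```text
time_s: 35.7
tcp_pos: [0.4549, -0.2047, 0.0653]
tool_rot: [3.141, -0.048, 0.001]
force: [-0.6, -0.6, -3.5]
finger_gap: 0.0634
```

Call:
send_rows([
  [40,[0,0,1],[0,0,0]],
  [40,[0,0,1],[0,0,0]],
  [40,[0,0,0],[0,0,0]],
])

```text
time_s: 36.0
tcp_pos: [0.4547, -0.2046, 0.0629]
tool_rot: [-3.141, 0.047, 0.0]
force: [-1.0, 0.2, -3.8]
finger_gap: 0.0631
```

Call:
send_rows([
  [40,[0,0,1],[0,0,0]],
  [40,[0,0,0],[0,0,0]],
])

```text
time_s: 36.2
tcp_pos: [0.4548, -0.2046, 0.0619]
tool_rot: [-3.141, 0.047, 0.0]
force: [-0.1, 0.6, -3.9]
finger_gap: 0.0634
```

Call:
send_rows([
  [40,[0,0,1],[0,0,0]],
  [40,[0,0,0],[0,0,0]],
])

```text
time_s: 36.4
tcp_pos: [0.4549, -0.2047, 0.061]
tool_rot: [3.141, -0.047, 0.0]
force: [-0.7, 1.0, -2.9]
finger_gap: 0.0628
```

Call:
send_rows([
  [40,[0,0,0.7],[0,0,0]],
  [40,[0,0,0],[0,0,0]],
])

```text
time_s: 36.6
tcp_pos: [0.4549, -0.2047, 0.0609]
tool_rot: [3.141, -0.047, 0.001]
force: [-1.4, -1.1, 0.7]
finger_gap: 0.0636
```

Contact at the expected height. Releasing and retreating.

Call:
send_rows([
  [40,[0,0,0],[0,0,0]],
  [80,[0,0,0],[0,0,0]],
  [90,[0,0,0],[0,0,0]],
  [95,[0,0,0],[0,0,0]],
  [95,[0,0,0],[0,0,0]],
  [95,[0,0,-5],[0,0,0]],
  [95,[0,0,-15],[0,0,0]],
  [95,[0,0,-25],[0,0,0]],
  [100,[0,0,-30],[0,0,0]],
  [100,[0,0,-30],[0,0,0]],
  [100,[0,0,-25],[0,0,0]],
  [100,[0,0,0],[0,0,0]],
])

```text
time_s: 37.8
tcp_pos: [0.4564, -0.2055, 0.1966]
tool_rot: [3.137, -0.047, 0.013]
force: [-0.5, -0.0, 0.5]
finger_gap: 0.0855
```

```bash
python3 - <<'E'
from mv import *
from rig import cams
from fit import *
s=cams.snapshot("wrist");d=cams.snapshot("scene")
pickle.dump(s,open("s17.pkl","wb"))
cv2.imwrite("pics/w17.png",cv2.resize(s["frame"][:,:,::-1],(800,600)))
cv2.imwrite("pics/a17.png",cv2.resize(d["frame"][:,:,::-1],(800,600)))
to(.455,-.204,.061,-.0305)
E
```

```text
t 37.9 p [ 0.4552 -0.2048  0.1918] psi -0.0302 tilt 0.0024 gap 0.0857 F [-0.5  0.7 -0.4]
turn_z 0.000 shift [ -0.2  -0.8 130.8]
```

View pics/w17.png

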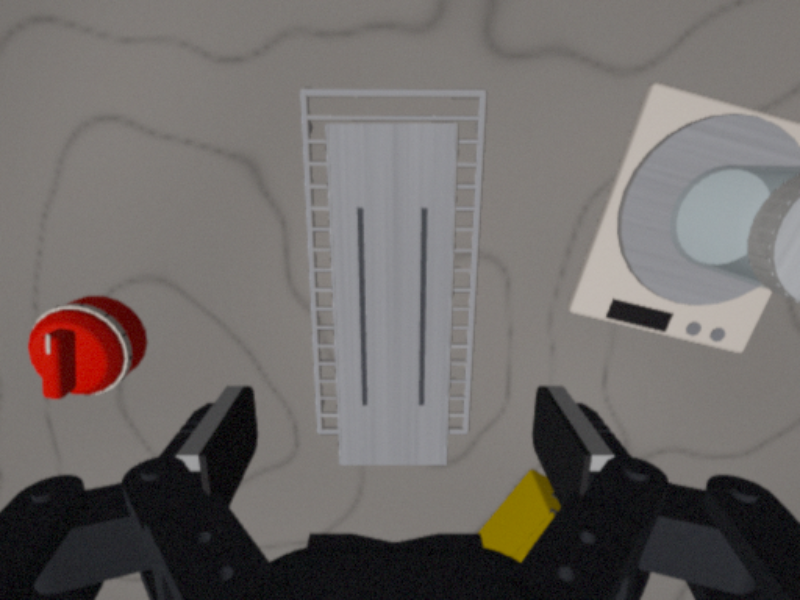

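View pics/a17.png

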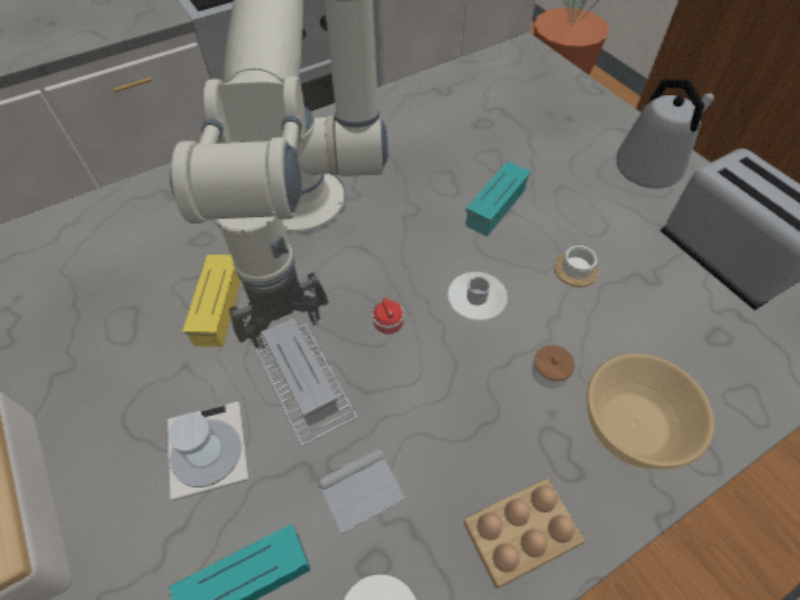

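Tin lid corners are now (327,123), (457,122), (447,465) and (340,465); rack corners are (301,91), (486,91), (468,433) and (318,433).

```bash
python3 - <<'E'
from mv import *
from fit import *
s=pickle.load(open("s17.pkl","rb"))
for P,z in (([(327,123),(457,122),(447,465),(340,465)],.080),([(301,91),(486,91),(468,433),(318,433)],.018)):
    w=np.array([px2w(s,((x+.5)/1.5625-.5,(y+.5)/1.5625-.5),z)[:2] for x,y in P])
    a=(w[0]+w[1]-w[2]-w[3])/2;b=(w[0]-w[1]+w[3]-w[2])/2
    print(w.mean(0),np.linalg.norm(a),np.linalg.norm(b),np.arctan2(a[1],a[0]))
E
```

```text
[ 0.45293127 -0.20510494] 0.18939762029069485 0.06240842330337059 -0.02729555967384817
[ 0.45494846 -0.205506  ] 0.2284860565605731 0.1086483403696213 -0.032692116353849714
```

Call:
send_rows([
  [100,[0,0,-20],[0,0,0]],
  [100,[0,0,0],[0,0,0]],
  [100,[0,0,0],[0,0,0]],
  [100,[0,0,0],[0,0,0]],
])

```text
time_s: 38.3
tcp_pos: [0.4545, -0.2045, 0.2089]
tool_rot: [-3.14, 0.047, 0.003]
force: [-0.4, 0.4, -0.3]
finger_gap: 0.0857
```

```bash
python3 - <<'E'
from rig import env
print(env.hand_in(), env.sense()["time_s"])
E
```

```text
the job is handed in; nothing more can be done
the job is handed in; nothing more can be done
```

I took the stack apart from the top and placed the measure in the saucer, the jar on the scale, the ramekin on the mat and the tin on the rack, in that order. I lowered each one until it touched before letting go, and handed in at about 38 s.

- **Placings:** after each release, the wrist camera showed the measure, jar and ramekin upright and within about 2 mm of their centres. The tin was about 2 mm from the rack's centre and about 0.005 rad off its length.
- **Left alone:** in the last scene picture the timer and scraper were in the same places as at the start. I judged this by eye and did not measure it.
- **Differences:** no check failed. The cameras disagreed by about 3–4 mm on the scale and by up to about 6 mm on the rough side-view readings of the rack and tin. I mainly used the closer wrist view, blended with the scene view.

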